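Purge the third filter: pry up the guard, turn the selector three clicks, hold

ROBOT

A 6-joint arm with a two-finger parallel gripper is mounted at the origin on the work surface. World frame = base frame: x ahead of the robot, y to its left, z up, the work surface at z = 0. Lengths are in m, angles in degrees, forces in N, time in s.
With the tool pointing down it reaches from about 0.375 to 0.9 m from the base axis. Payload 3.1 kg.
Tool frame: the origin (TCP) lies between the finger pads; the fingertips stand 22 mm ahead of it and the grasp point (between the pads) lies 3 mm ahead of it (bot.tip_extent is the distance from the TCP to the fingertips, in m); y points along the fingers, z is the direction in which the jaws open and shut, and the axes are right-handed (so a half turn about y gives the same grasp; the last joint's range is limited). The gripper opens to 87 mm and grips with 3 to 60 N. Pads are 19 mm wide; open, the fingers measure 117 mm over their backs; the gripper's body (75 mm by 190 mm) begins 51 mm behind the grasp point.
Start: joints at [58.184, 30.224, 82.088, -0, 67.689, -10.227], TCP at [0.23, 0.581, 0.214] pointing down, gripper open.
Joint ranges: [-176.69, 176.69], [-43.24, 126.21], [12.49, 139.97], [-82, 262], [0, 151.66], [-163.58, 163.58]. Speed limits (degrees/s): [159.86, 159.86, 180, 180, 180, 180].

INTERFACE

Orientations are given as a 3x3 rotation matrix whose columns are the frame's x, y, z axes.
In Python, from rig import bot, eyes, models gives the robot as it stands. The module is installed in compiled form; this text tells all that it offers.
- The arm moves only by the tool arm_command, never from a script. Its arguments are lists of equal length, an entry for each row: "translation": the shift along the tool's x, y, z each as a share of 0.08 m, from -1 to 1, a list of three; "rotation": the turn, a rotation vector about the tool's x, y, z each as a share of 60 degrees, from -1 to 1, a list of three; "grip": the closure, from -1 (fully open) to 1 (shut), so that 0 is half open. In form: {"translation": [[x, y, z], ...], "rotation": [[rx, ry, rz], ...], "grip": [grip, ...]}. A call has 1 to 5 rows; each row is the pose to reach, as a shift and turn from the pose commanded when the call began, along the tool's axes at that moment; what a row does not reach only later rows make up. A row lasts 1/10 s, in which the tool goes at most 50 mm and 8.59 degrees, less where a joint would pass 70% of its speed; a pose out of reach is approached as far as the arm can. A call with a number of a shift or a turn outside -1 to 1 is refused whole. A call with a gripper value outside its range is refused whole. The fingers move at their own pace and stop on an object; the grip force is fixed at half the most. Time passes only in rows, so rows that repeat a pose let the fingers close. It gives the time, the measured TCP pose, the force and the opening at its end, in the units of the state.
- bot.read_state(): the state, without advancing time (a new reading comes with each control period).
- eyes.capture(name): name is "scene" or "top"; returns a dict with "image" (420x560x3 uint8, blue, green, red), "mtx" (3x3 intrinsics, pixels), "dist_coeffs" ([k1, k2, p1, p2, k3] as OpenCV has them; the pictures are not rectified), "rvec" (rotation vector, rad) and "tvec" (3), from world to camera coordinates, as OpenCV has them. Camera axes: x right, y down, z forward; pixel columns grow to the right and rows downward; lengths in m; the calibration is good to about 2 mm. A picture is of the moment at which its call begins. There is no depth.
- bot.hand_in(): hands the job in, once; it reports no verdict.
Trained networks look in the newest picture that a camera, given by its name, has taken for a name from the list of things; names that differ only in an ending like _2 or _b are one class to them, and where a whole thing is asked for, a point or a joint stands for the part that bears it (a point fixed in the world has none). Each returns a list of dicts, best first, with "conf" (0 to 1); they miss things now and then, are a little off and sometimes report something else, mostly with a low value. They report only what shows in the picture. A call takes as long as a camera call. They do not tell look-alikes from the thing itself.
- models.recognise(camera, thing): "extent" ([left, top, right, bottom] as shares, 0 to 1, of the picture: columns of its width, rows of its height, round what is visible of it).
- models.spot_point(camera, thing): "point" ([column, row] as shares, 0 to 1, of the picture: columns of its width, rows of its height: a listed point, or the origin of a listed thing).
The state is a dict: "time_s": time; "joint_positions": joint angles; "qvel": joint speeds; "tau": joint torques, N m; "position": TCP position; "tcp_rot": TCP orientation; "force": force on the tool from outside, world axes, zero at the start; "moment": the same for the moment, N m; "opening": opening from 0.0 (shut) to 1.0 (fully open).
Only numpy, scipy, OpenCV 4.12 (cv2) and the standard library are available. Lean on these libraries where they do the work, as an engineer would, in place of code of your own. Each camera call takes 0.05 s, during which the arm holds its last target. There are 200 camera calls.

TASK

The third filter of the dust extractor needs blowing out from the purge station on the bench: slip the blade of the filling knife under the lip of the clear guard, lever the guard open, fold it right back past upright, and lay the knife down on the bench. Then grip the selector handle and turn it clockwise, counting the clicks, to the third stop and no further, and keep hold of it: it springs back to zero when let go, so the program finishes with the gripper still holding the handle at the third stop. Leave the other things on the bench alone.

Things in the scene. Friction and masses are not known exactly. Their poses are not given: they have to be found in the camera images.
- unit: purge station, a grey cast box 150 (x) x 250 (y) x 75 mm high, screwed to the bench. Origin at the centre of its underside; its x axis points from its front (robot side) to its rear, y to its left, z up. On its flat top (z = 75 mm): left, at (0, 55) mm, the selector under the clear guard; right, at (0, -68) mm, a round pressure gauge 66 mm across and 28 mm high. Hoses leave at the rear into a trunking 18 mm high, 135 mm behind the origin at most.
- guard (a joint): angle of the clear plastic guard (rad): 0 shut, grows as its front edge rises, 1.57 standing upright, 1.9 at its stop, leaning to the rear. The guard is a hood 124 mm long (unit x), 110 mm wide (y) and 45 mm high with 3 mm walls, open below, hinged along its rear lower edge. A ball catch beside the lip holds it shut (about 4 N upward at the lip frees it); the hinge is stiff (0.1 N m), so the guard stays at whatever angle it is left. It weighs 90 g.
- guard_hinge (a point): middle of the guard's hinge line, which runs along the unit's y axis, at (62, 55, 77) mm in the unit's frame. Axes as the unit's when the guard is shut, turning with the guard.
- guard_lip (a point): middle of the front lower edge of the pry lip, a tab 60 mm wide (y) and 3 mm thick that sticks out 11 mm from the guard's front wall. Shut, it lies at (-73, 55, 82) mm in the unit's frame: 7 mm clear above the box top and 2 mm behind the box's front edge. The 7 mm gap goes on below the lip and the front wall; a blade may enter up to 40 mm from the box's front edge before it meets the selector's plate. Axes as guard_hinge.
- selector (a joint): angle of the selector (rad): 0 at its rest, grows clockwise seen from above; it stops at 1.96. It clicks at every 22.5 degrees, that is stops 1 to 5 at 0.393, 0.785, 1.178, 1.571 and 1.963. A return spring (0.08 N m at rest, 0.14 N m at the third stop) is stronger than the clicks (0.06 N m either way) and brings it back to 0 when it is let go.
- selector_grip (a point): point on the selector's upright axis at the height to grip it, 29 mm above the box top. The black handle is an upright bar 50 mm long, 14 mm thick and 29 mm tall (its top 36 mm above the box top) on a flat disc of 48 mm whose top is 7 mm above the box top. The bar lies along this frame's x axis, which turns with the handle and at rest is the unit's x; z is up.
- knife_grip (a point): place to hold the filling knife, in its wooden handle, half-way up (10 mm above the bench) and close to its centre of mass. x points along the knife to the blade, z up. The handle is 105 mm long, 26 mm wide (y) and 20 mm high, from 78 mm behind this point to 27 mm ahead of it. The knife weighs about 110 g and lies on its handle.
- knife_tip (a point): middle of the tip of the knife's blade, 102 mm ahead of knife_grip in the handle's mid-plane. The steel blade is 40 mm wide and 2 mm thick, flat, 75 mm long. Axes as knife_grip.
- sanding_block: cork sanding block 110 x 65 x 34 mm, a bystander. Origin at the centre of its underside.
- glue: glue bottle, 58 mm across, 165 mm high, a bystander. Origin at the centre of its underside.
- tape: tape measure in its case, 70 x 36 x 66 mm high, a bystander. Origin at the centre of its underside.
Not all that is in view belongs to the job. What is shaped like the part that bears knife_grip but blue or purple is not meant.

How it is judged:
By the outcome, as a careful person would: the job done as asked, in the order asked, and still so for the second after the job is handed in, while the arm keeps its last pose, push and grip.
It also fails if it takes over 72 s, if anything falls off the work surface, if the arm or the gripper's body presses on something with over 40 N, if the wrist force passes 120 N, or if a joint passes its speed limit or range.

## Working session

There is one attempt and no reset: what is moved stays moved. The work goes in short steps, Python scripts to look and compute and a tool call to move; the robot and the scene stay as the last step left them, time stands still between calls to the robot, and variables do not carry over. Pictures are saved under pics/ and viewed, about 8 in all and at most 12, crops included, and the job is handed in when it is done.

Besides the shell and the picture viewer there is one more tool, called after "Request:" as a command line: name --argument value ..., lists and objects as JSON in quotes. arm_command: Moves the arm, as the interface text tells. Shift numbers are shares of 0.08 m and turn numbers shares of 60 degrees, none past 1 either way. Its arguments: {"type":"object","properties":{"translation":{"type":"array"},"rotation":{"type":"array"},"grip":{"type":"array"}},"required":["translation","rotation","grip"]}

```bash
mkdir -p pics; cat > h.py <<'E'
import numpy as np, cv2
from rig import bot, eyes, models
def px(c,P):
    return cv2.projectPoints(np.float64(P).reshape(-1,1,3),c["rvec"],c["tvec"],c["mtx"],c["dist_coeffs"])[0].reshape(-1,2)
def ray(c,uv):
    n=cv2.undistortPoints(np.float64([[uv]]),c["mtx"],c["dist_coeffs"])[0,0]
    R=cv2.Rodrigues(np.float64(c["rvec"]))[0]; o=-R.T@np.ravel(c["tvec"]); d=R.T@np.r_[n,1]
    return o,d
def at_z(c,uv,z):
    o,d=ray(c,uv); return o+d*(z-o[2])/d[2]
E
python3 - <<'E'
from h import *
np.set_printoptions(precision=3,suppress=True)
C={}
for n in("scene","top"):
    c=C[n]=eyes.capture(n); cv2.imwrite(f"pics/a_{n}.png",c["image"]); print(n,ray(c,(280,210)))
    for t,z in(("knife_grip",.01),("knife_tip",.01),("guard_lip",.082),("guard_hinge",.077),("selector_grip",.104),("unit",0),("sanding_block",0),("glue",0),("tape",0)):
        for r in models.spot_point(n,t)[:3]:
            uv=np.array(r["point"])*[560,420]; print(t,round(r["conf"],2),uv.round(1),at_z(c,uv,z).round(3))
print(bot.read_state()["tcp_rot"])
a=np.hstack([C["scene"]["image"],C["top"]["image"]])
E
```

```text
scene (array([ 0.873, -0.434,  0.918]), array([-0.434,  0.427, -0.793]))
knife_grip 0.83 [173.3 283.1] [ 0.367 -0.301  0.01 ]
knife_grip 0.75 [232.6 251.6] [ 0.394 -0.132  0.01 ]
knife_grip 0.73 [292.5 164.4] [0.27  0.206 0.01 ]
knife_tip 0.9 [122.4 209. ] [ 0.072 -0.28   0.01 ]
knife_tip 0.73 [213.3 221.8] [ 0.282 -0.112  0.01 ]
knife_tip 0.67 [209.5 307. ] [ 0.479 -0.272  0.01 ]
guard_lip 0.81 [341.2 229.6] [0.564 0.089 0.082]
guard_hinge 0.78 [387.8 256.6] [0.694 0.118 0.077]
guard_hinge 0.35 [174.5 282.2] [ 0.404 -0.307  0.077]
unit 0.76 [348.  271.9] [0.636 0.054 0.   ]
sanding_block 0.8 [365.7 177.7] [ 0.454  0.344 -0.   ]
glue 0.85 [236.8 381.9] [ 0.655 -0.332  0.   ]
tape 0.69 [403.  209.9] [ 0.609  0.328 -0.   ]
top (array([ 0.159, -0.014,  1.595]), array([ 0.173,  0.008, -0.985]))
knife_grip 0.9 [322.3 223.2] [ 0.399 -0.137  0.01 ]
knife_grip 0.89 [373.5 234.5] [ 0.367 -0.301  0.01 ]
knife_grip 0.83 [210.4 262.9] [0.263 0.212 0.01 ]
knife_tip 0.93 [180.2 252.3] [0.293 0.31  0.01 ]
knife_tip 0.85 [316.3 255.6] [ 0.295 -0.12   0.01 ]
knife_tip 0.71 [365.8 201.6] [ 0.473 -0.276  0.01 ]
guard_lip 0.68 [365.6 203.2] [ 0.454 -0.264  0.082]
guard_lip 0.57 [246.4 167.7] [0.556 0.106 0.082]
unit 0.96 [267.4 144.7] [0.657 0.046 0.   ]
sanding_block 0.74 [179.2 204.7] [0.448 0.325 0.   ]
glue 0.73 [380.9 149.4] [ 0.652 -0.329  0.   ]
tape 0.72 [182.  158.7] [0.602 0.326 0.   ]
[[ 0.93  -0.     0.368]
 [-0.368  0.     0.93 ]
 [-0.    -1.     0.   ]]
```

View pics/a_scene.png

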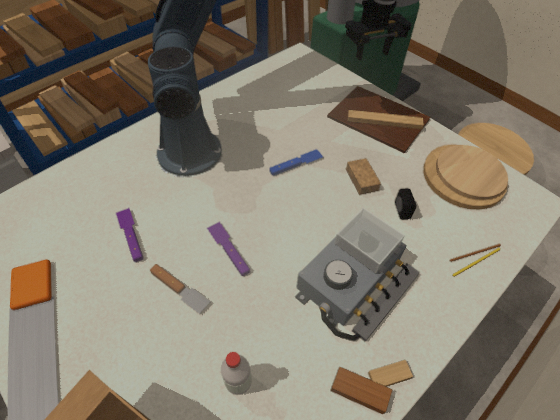

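View pics/a_top.png

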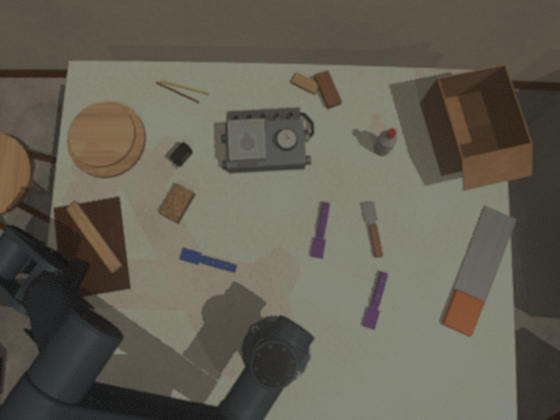

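The orange-wood knife lies at about scene (173,283)→(209,307) and top (373,234)→(366,202). The blue and purple ones are decoys. The unit is at scene (350,265) and top (266,140). I'll refine both poses on enlarged crops.

```bash
python3 - <<'E'
from h import *
def crop(n,x,y,w,h,s):
    i=cv2.imread(f"pics/a_{n}.png")[y:y+h,x:x+w]; return cv2.convertScaleAbs(cv2.resize(i,None,fx=s,fy=s,interpolation=cv2.INTER_CUBIC),alpha=1.4 if n=="top" else 1)
A=crop("scene",285,205,130,130,3.077)[:400,:400]; B=crop("top",210,95,110,110,3.636)[:400,:400]
cv2.imwrite("pics/b.png",np.hstack([cv2.resize(A,(400,400)),cv2.resize(B,(400,400))]))
# knife segmentation: orange handle
for n,(x0,y0,x1,y1) in(("scene",(140,255,220,320)),("top",(355,190,395,265))):
    i=cv2.imread(f"pics/a_{n}.png"); c=eyes.capture(n)
    h=cv2.cvtColor(i,cv2.COLOR_BGR2HSV); m=np.zeros(i.shape[:2],np.uint8); 
    r=(h[...,0]<20)&(h[...,1]>90); m[y0:y1,x0:x1]=r[y0:y1,x0:x1]
    k,l,s,cc=cv2.connectedComponentsWithStats(m); j=1+np.argmax(s[1:,4]); q=np.argwhere(l==j)[:,::-1].astype(np.float32)
    P=np.array([at_z(c,u,.013)[:2] for u in q]); w,v=np.linalg.eigh(np.cov(P.T)); d=v[:,1]*np.sign(v[0,1])
    t=(P-P.mean(0))@d; print(n,len(q),P.mean(0),np.degrees(np.arctan2(d[1],d[0])),t.min(),t.max())
E
```

```text
scene 371 [ 0.34567163 -0.30609202] 11.101874826446743 -0.05313061151286356 0.050372910914025425
top 200 [ 0.34621336 -0.30661264] 11.198757360677249 -0.04825646617072338 0.05104965661099068
```

View pics/b.png

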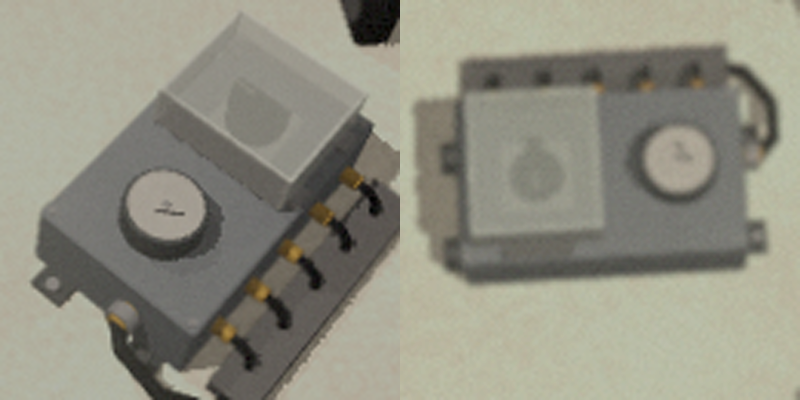

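```bash
cat > fit.py <<'E'
from h import *
from scipy.optimize import least_squares
S=lambda u,v:("scene",285+u/3.077,205+v/3.077)
T=lambda u,v:("top",210+(u-400)/3.636,95+v/3.636)
obs=[(S(165,196),(0,-68,103)),(S(45,208),(-75,-125,75)),(S(188,330),(75,-125,75)),(S(240,12),(-62,110,122)),(S(160,93),(-62,0,122)),(S(288,186),(62,0,122)),(S(365,98),(62,110,122)),
(T(679,160),(0,-68,103)),(T(465,90),(62,110,122)),(T(600,86),(62,0,122)),(T(604,229),(-62,0,122)),(T(472,236),(-62,110,122)),(T(745,253),(-75,-125,75))]
C={n:eyes.capture(n) for n in("scene","top")}
def W(p,P):
    a=p[2];x,y,z=np.array(P)/1e3
    return [p[0]+x*np.cos(a)-y*np.sin(a),p[1]+x*np.sin(a)+y*np.cos(a),z]
def f(p): return np.concatenate([px(C[o[0]],W(p,P))[0]-o[1:] for o,P in obs])
r=least_squares(f,[.64,.05,.05],loss="soft_l1"); print(r.x,np.degrees(r.x[2])); print(f(r.x).reshape(-1,2).round(1))
for n in C:
    q=f(r.x).reshape(-1,2); 
    o2=[(o,P) for o,P in obs if o[0]==n]
    s=least_squares(lambda p:np.concatenate([px(C[o[0]],W(p,P))[0]-o[1:] for o,P in o2]),r.x); print(n,s.x)
E
python3 fit.py
```

```text
[0.64063512 0.05091916 0.06481758] 3.713773706728024
[[-1.   2.6]
 [-3.5  0.2]
 [ 0.   2.1]
 [ 0.3 -1.2]
 [-0.8 -1.7]
 [-0.1 -0.5]
 [ 1.  -0.6]
 [-0.  -0. ]
 [ 0.4  0.2]
 [-1.1 -0. ]
 [-1.  -0.6]
 [-0.9 -1.1]
 [ 0.9 -0.4]]
scene [0.64105052 0.05255958 0.06432002]
top [0.63958298 0.04998595 0.06574542]
```

Request:
arm_command --translation '[[0.5,0,-0.5],[1,0,-1]]' --rotation '[[0,0,0],[0,0,0]]' --grip '[-1,-1]'

```text
time_s: 1.4
position: [0.2697, 0.4892, 0.2138]
tcp_rot: [[0.931, 0.001, 0.365], [-0.365, 0.0, 0.931], [0.001, -1.0, 0.001]]
force: [0.8, 0.0, 0.5]
opening: 1.0
```

```bash
cat >> h.py <<'E'
from scipy.spatial.transform import Rotation as Ro
U=np.array([.640,.0505]); YU=3.72
def R(phi,pitch=0,lean=0):
    """tool down, jaw axis at phi; pitch: deg about jaw axis, + raises tool-x end; lean about tool x"""
    a=np.radians(phi); B=np.array([[np.sin(a),0,np.cos(a)],[-np.cos(a),0,np.sin(a)],[0,-1,0]])
    return B@Ro.from_euler("ZX",[-pitch,lean],degrees=True).as_matrix()
def plan(wps,p=None,Rc=None):
    """wps: list of (pos,R); prints one call target each, in shares"""
    s=bot.read_state()
    if p is None: p=np.array(s["position"]); Rc=np.array(s["tcp_rot"])
    for q,Q in wps:
        q=np.array(q,float); t=(Rc.T@(q-p))/.08; r=np.degrees(Ro.from_matrix(Rc.T@Q).as_rotvec())/60
        print("T",t.round(3).tolist(),"R",r.round(3).tolist(), "rows>=",max(np.linalg.norm(q-p)/.05,np.linalg.norm(r)*60/8.59).round(1),"BAD" if max(abs(t).max(),abs(r).max())>1 else "")
        p,Rc=q,Q
def uw(x,y,z):
    a=np.radians(YU); return np.array([U[0]+x*np.cos(a)-y*np.sin(a),U[1]+x*np.sin(a)+y*np.cos(a),z])
E
python3 - <<'E'
from h import *
A=R(68.5)
k=np.array([.371,-.3015]);d=np.array([np.cos(np.radians(11.15)),np.sin(np.radians(11.15))]); g=k+d*.013
print(g, (R(10,20)[:,0]))
K=R(101.15)
plan([((.33,.40,.214),A),((.39,.31,.214),A),((.43,.21,.214),R(80)),((.46,.11,.214),R(90)),((.46,.03,.21),K),((.46,-.05,.2),K),((.45,-.13,.19),K),((.43,-.21,.18),K),((*(g+[.02,.02]),.15),K),((*g,.085),K)])
E
```

```text
[ 0.38375462 -0.29898608] [ 0.16317591 -0.92541658  0.34202014]
T [1.109, -0.002, -0.763] R [-0.001, 0.002, 0.001] rows>= 2.2 BAD
T [1.11, 0.0, -0.772] R [0.0, 0.0, 0.0] rows>= 2.2 BAD
T [0.923, 0.0, -0.98] R [0.0, -0.192, 0.0] rows>= 2.2 
T [0.586, 0.0, -1.166] R [0.0, -0.167, 0.0] rows>= 2.1 BAD
T [0.0, 0.05, -1.0] R [0.0, -0.186, 0.0] rows>= 1.6 
T [-0.193, 0.125, -0.981] R [0.0, 0.0, 0.0] rows>= 1.6 
T [-0.316, 0.125, -0.957] R [0.0, 0.0, 0.0] rows>= 1.6 
T [-0.439, 0.125, -0.933] R [0.0, 0.0, 0.0] rows>= 1.7 
T [-0.489, 0.375, -0.783] R [0.0, 0.0, 0.0] rows>= 1.6 
T [-0.294, 0.812, -0.197] R [0.0, 0.0, 0.0] rows>= 1.4
```

Request:
arm_command --translation '[[1,0,-0.8],[1,0,-0.8],[1,0,-0.8]]' --rotation '[[0,0,0],[0,0,0],[0,0,0]]' --grip '[-1,-1,-1]'

```text
time_s: 1.7
position: [0.3227, 0.3961, 0.2141]
tcp_rot: [[0.928, 0.0, 0.373], [-0.373, -0.002, 0.928], [0.001, -1.0, -0.002]]
force: [-0.6, 0.4, -0.1]
opening: 0.998
```

Request:
arm_command --translation '[[1,0,-0.8],[1,0,-0.8],[1,0,-0.8]]' --rotation '[[0,0,0],[0,0,0],[0,0,0]]' --grip '[-1,-1,-1]'

```text
time_s: 2.0
position: [0.374, 0.3084, 0.2143]
tcp_rot: [[0.928, 0.002, 0.373], [-0.373, -0.001, 0.928], [0.002, -1.0, -0.0]]
force: [-0.3, -0.2, -0.1]
opening: 0.998
```

Request:
arm_command --translation '[[0.9,0,-1],[0.9,0,-1],[0.9,0,-1]]' --rotation '[[0,-0.2,0],[0,-0.2,0],[0,-0.2,0]]' --grip '[-1,-1,-1]'

```text
time_s: 2.3
position: [0.4102, 0.2087, 0.2143]
tcp_rot: [[0.986, 0.001, 0.168], [-0.168, -0.001, 0.986], [0.001, -1.0, -0.0]]
force: [0.7, 1.3, -0.4]
opening: 1.001
```

Request:
arm_command --translation '[[0.5,0,-1],[0.5,0,-1],[0.5,0,-1]]' --rotation '[[0,-0.17,0],[0,-0.17,0],[0,-0.17,0]]' --grip '[-1,-1,-1]'

```text
time_s: 2.6
position: [0.4377, 0.1217, 0.2144]
tcp_rot: [[1.0, 0.003, -0.005], [0.005, -0.001, 1.0], [0.003, -1.0, -0.001]]
force: [0.1, -0.0, 0.1]
opening: 1.003
```

Request:
arm_command --translation '[[0,0.05,-1],[0,0.05,-1],[0,0.05,-1]]' --rotation '[[0,-0.18,0],[0,-0.18,0],[0,-0.18,0]]' --grip '[-1,-1,-1]'

```text
time_s: 2.9
position: [0.4365, 0.0432, 0.2101]
tcp_rot: [[0.981, 0.001, -0.194], [0.194, -0.001, 0.981], [0.0, -1.0, -0.001]]
force: [0.2, 1.1, -0.0]
opening: 1.0
```

Request:
arm_command --translation '[[-0.2,0.12,-1],[-0.2,0.12,-1],[-0.2,0.12,-1]]' --rotation '[[0,0,0],[0,0,0],[0,0,0]]' --grip '[-1,-1,-1]'

```text
time_s: 3.2
position: [0.4371, -0.0377, 0.2003]
tcp_rot: [[0.981, 0.001, -0.194], [0.194, -0.0, 0.981], [0.001, -1.0, -0.001]]
force: [-1.1, 0.3, 0.2]
opening: 1.0
```

Request:
arm_command --translation '[[-0.3,0.12,-1],[-0.3,0.12,-1],[-0.3,0.12,-1]]' --rotation '[[0,0,0],[0,0,0],[0,0,0]]' --grip '[-1,-1,-1]'

```text
time_s: 3.5
position: [0.4296, -0.121, 0.1908]
tcp_rot: [[0.981, 0.001, -0.194], [0.194, -0.001, 0.981], [0.001, -1.0, -0.001]]
force: [0.4, 0.4, -0.1]
opening: 1.0
```

```bash
python3 - <<'E'
from h import *
g=np.array([.3838,-.299]);K=R(101.15); print(bot.tip_extent)
plan([((.415,-.20,.175),K),((.395,-.275,.14),K),((*g,.085),K),((*g,.0235),K)])
E
```

```text
0.022
T [-0.371, 0.198, -0.933] R [0.001, 0.001, 0.001] rows>= 1.6 
T [-0.427, 0.437, -0.871] R [0.0, 0.0, 0.0] rows>= 1.7 
T [-0.195, 0.688, -0.267] R [0.0, 0.0, 0.0] rows>= 1.2 
T [0.0, 0.769, 0.0] R [0.0, 0.0, 0.0] rows>= 1.2
```

Request:
arm_command --translation '[[-0.37,0.2,-0.933],[-0.37,0.2,-0.933],[-0.37,0.2,-0.933]]' --rotation '[[0,0,0],[0,0,0],[0,0,0]]' --grip '[-1,-1,-1]'

```text
time_s: 3.8
position: [0.415, -0.1996, 0.1745]
tcp_rot: [[0.981, 0.001, -0.195], [0.195, -0.0, 0.981], [0.001, -1.0, -0.0]]
force: [-0.2, 0.5, 0.2]
opening: 0.998
```

Request:
arm_command --translation '[[-0.427,0.437,-0.87],[-0.427,0.437,-0.87],[-0.427,0.437,-0.87]]' --rotation '[[0,0,0],[0,0,0],[0,0,0]]' --grip '[-1,-1,-1]'

```text
time_s: 4.1
position: [0.3949, -0.2742, 0.1388]
tcp_rot: [[0.981, -0.0, -0.195], [0.195, 0.001, 0.981], [-0.0, -1.0, 0.001]]
force: [0.4, 0.3, 0.4]
opening: 0.998
```

Request:
arm_command --translation '[[-0.195,0.688,-0.267],[-0.195,0.688,-0.267],[-0.195,0.688,-0.267]]' --rotation '[[0,0,0],[0,0,0],[0,0,0]]' --grip '[-1,-1,-1]'

```text
time_s: 4.4
position: [0.3829, -0.2949, 0.0839]
tcp_rot: [[0.98, -0.003, -0.198], [0.198, 0.005, 0.98], [-0.002, -1.0, 0.005]]
force: [0.6, 0.4, -0.5]
opening: 0.998
```

```bash
python3 - <<'E'
from h import *
g=np.array([.3838,-.299]);K=R(101.15)
plan([((*g,.0235),K)])
c=eyes.capture("scene");s=bot.read_state()
i=c["image"]
for P in ([.371,-.3015,.01],[*g,.01]): 
    u=px(c,P)[0]; cv2.circle(i,tuple(int(v) for v in u),1,(0,255,0),-1)
cv2.imwrite("pics/c.png",cv2.resize(i[170:350,80:280],(800,720))[:600])
E
```

```text
T [0.003, 0.755, -0.056] R [-0.005, 0.004, -0.002] rows>= 1.2
```

View pics/c.png

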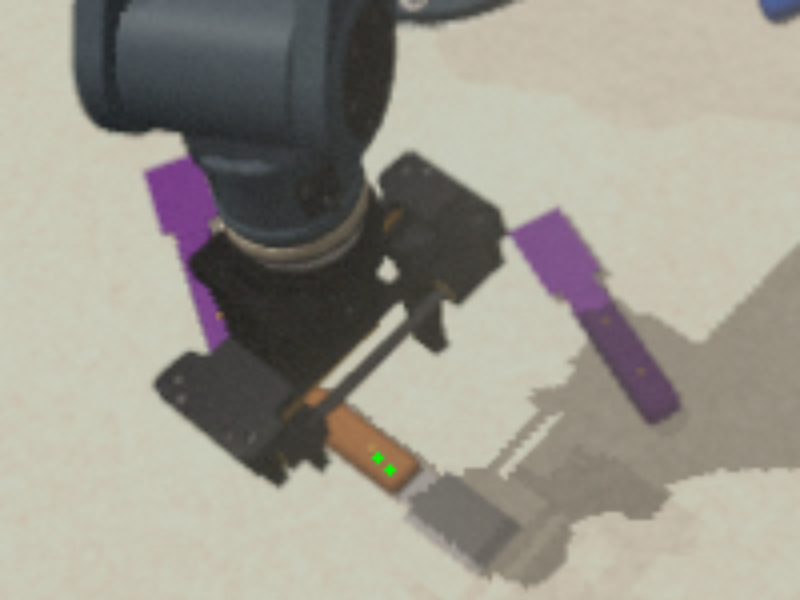

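The gripper stands above the orange-wood knife. The predicted grip points (378,458) and (390,470) lie on the front of the handle. The gripper body's long side runs along the jaws. Next I descend and grip.

Request:
arm_command --translation '[[0,0.4,0],[0,0.755,0],[0,0.755,0]]' --rotation '[[0,0,0],[0,0,0],[0,0,0]]' --grip '[-1,-1,-1]'

```text
time_s: 4.75
position: [0.3829, -0.2952, 0.0237]
tcp_rot: [[0.98, -0.003, -0.199], [0.199, 0.004, 0.98], [-0.002, -1.0, 0.004]]
force: [0.4, 0.1, 0.1]
opening: 0.999
```

Request:
arm_command --translation '[[0,0,0],[0,0,0],[0,0,0],[0,0,0],[0,0,0]]' --rotation '[[0,0,0],[0,0,0],[0,0,0],[0,0,0],[0,0,0]]' --grip '[1,1,1,1,1]'

```text
time_s: 5.25
position: [0.3835, -0.2981, 0.0252]
tcp_rot: [[0.98, 0.001, -0.198], [0.198, -0.001, 0.98], [0.001, -1.0, -0.001]]
force: [0.0, -0.7, -0.1]
opening: 0.629
```

Request:
arm_command --translation '[[0,0,0],[0,0,0],[0,0,0],[0,0,0],[0,0,0]]' --rotation '[[0,0,0],[0,0,0],[0,0,0],[0,0,0],[0,0,0]]' --grip '[1,1,1,1,1]'

```text
time_s: 5.75
position: [0.3832, -0.2977, 0.0244]
tcp_rot: [[0.98, -0.0, -0.198], [0.198, 0.0, 0.98], [-0.0, -1.0, 0.0]]
force: [0.3, 0.4, -0.1]
opening: 0.173
```

```bash
python3 - <<'E'
from h import *
s=bot.read_state();print(s["opening"],s["force"],s["position"])
c=eyes.capture("scene"); i=c["image"]
cv2.imwrite("pics/d.png",cv2.resize(i[230:330,130:250],(720,600),interpolation=cv2.INTER_CUBIC))
E
```

```text
0.17307548575716675 [ 0.34263134  0.39621706 -0.07313828] [ 0.3831934  -0.29769529  0.02436028]
```

View pics/d.png

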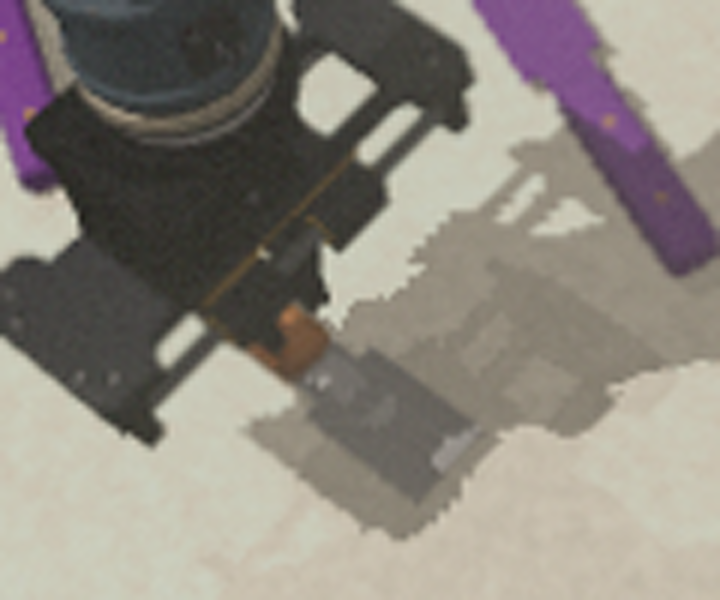

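The handle's front end sticks out between the fingers at (300,340), with the blade ahead of it. I'll check that the opening has settled.

Request:
arm_command --translation '[[0,0,0],[0,0,0]]' --rotation '[[0,0,0],[0,0,0]]' --grip '[1,1]'

```text
time_s: 6.0
position: [0.3832, -0.2977, 0.0244]
tcp_rot: [[0.98, -0.0, -0.198], [0.198, 0.0, 0.98], [-0.0, -1.0, 0.0]]
force: [-0.3, 0.3, 0.1]
opening: 0.015
```

Request:
arm_command --translation '[[0,-0.15,0],[0,-0.3,0],[0,-0.5,0],[0,-0.5,0]]' --rotation '[[0,0,0],[0,0,0],[0,0,0],[0,0,0]]' --grip '[1,1,1,1]'

```text
time_s: 6.4
position: [0.3844, -0.299, 0.0669]
tcp_rot: [[0.98, 0.003, -0.198], [0.198, -0.004, 0.98], [0.002, -1.0, -0.005]]
force: [-0.0, 0.0, 0.2]
opening: 0.003
```

```bash
python3 - <<'E'
from h import *
s=bot.read_state();print(s["opening"],s["force"],s["position"])
c=eyes.capture("scene"); i=c["image"]
cv2.imwrite("pics/e.png",cv2.resize(i[230:330,130:250],(720,600),interpolation=cv2.INTER_CUBIC))
for n in("scene","top"):
    c=eyes.capture(n)
    for r in models.spot_point(n,"knife_tip")[:3]+models.spot_point(n,"knife_grip")[:3]:
        uv=np.array(r["point"])*[560,420]; print(n,round(r["conf"],2),uv.round(1),at_z(c,uv,.05).round(3))
E
```

```text
0.002965603521976362 [-0.04854691  0.0462844   0.23831193] [ 0.38440258 -0.29902151  0.06691105]
scene 0.97 [203.9 304.8] [ 0.483 -0.285  0.05 ]
scene 0.79 [318.3 154.9] [0.32  0.265 0.05 ]
scene 0.65 [211.6 225.5] [ 0.315 -0.136  0.05 ]
scene 0.72 [174.3 284.9] [ 0.395 -0.308  0.05 ]
scene 0.66 [234.4 252.4] [ 0.42  -0.144  0.05 ]
scene 0.62 [289.3 163.8] [0.288 0.172 0.05 ]
top 0.89 [181.9 251.9] [0.291 0.297 0.05 ]
top 0.84 [320.1 256.8] [ 0.289 -0.129  0.05 ]
top 0.72 [366.5 324.6] [ 0.088 -0.272  0.05 ]
top 0.97 [377.9 295.4] [ 0.176 -0.307  0.05 ]
top 0.87 [324.4 225.1] [ 0.387 -0.141  0.05 ]
top 0.62 [211.7 261. ] [0.266 0.203 0.05 ]
```

View pics/e.png

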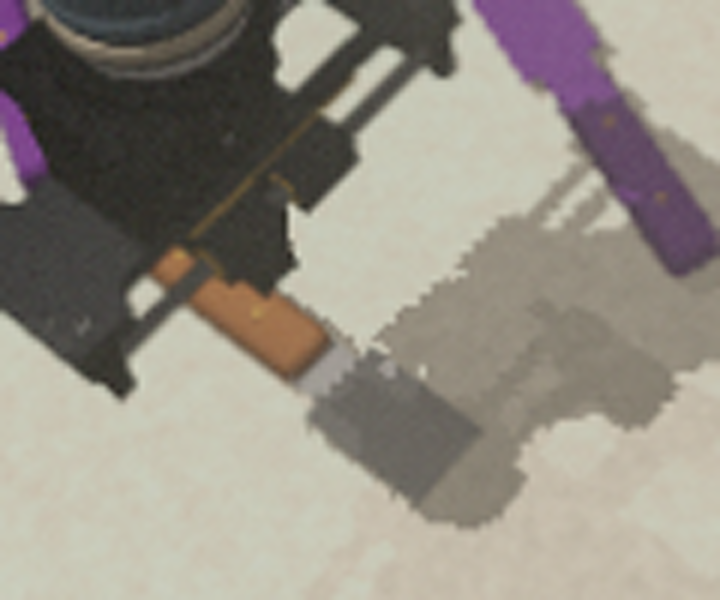

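```bash
python3 - <<'E'
from h import *
c=eyes.capture("scene"); t=eyes.capture("top")
for z in (.1,.08,.062,.045,.03): print("c",z,((px(c,[.3829,-.295,z])[0]-[80,170])*4).round())
for z in (.1,.085,.067,.055,.045,.03): print("e",z,((px(c,[.3844,-.299,z])[0]-[130,230])*6).round())
for z in (.045,.035,.025,.0134,.0024): print("d",z,((px(c,[.3832,-.2977,z])[0]-[130,230])*6).round())
s=bot.read_state(); print({k:np.round(v,3).tolist() for k,v in s.items()})
E
```

```text
c 0.1 [368. 392.]
c 0.08 [374. 409.]
c 0.062 [380. 424.]
c 0.045 [385. 437.]
c 0.03 [390. 449.]
e 0.1 [245. 237.]
e 0.085 [252. 256.]
e 0.067 [261. 278.]
e 0.055 [267. 293.]
e 0.045 [271. 304.]
e 0.03 [278. 322.]
d 0.045 [273. 300.]
d 0.035 [277. 312.]
d 0.025 [282. 323.]
d 0.0134 [287. 336.]
d 0.0024 [291. 348.]
{'time_s': 6.85, 'joint_positions': [-51.065, 34.205, 109.205, -0.002, 36.649, -152.472], 'qvel': [-0.029, -0.112, -0.078, -0.103, -0.05, -0.041], 'tau': [0.008, -37.321, -7.879, -0.051, 0.007, 0.0], 'position': [0.383, -0.297, 0.064], 'tcp_rot': [[0.98, -0.001, -0.198], [0.198, 0.001, 0.98], [-0.0, -1.0, 0.001]], 'force': [0.16, 0.279, 0.433], 'moment': [0.024, 0.034, 0.0], 'opening': 0.004}
```

The fingers shut on nothing, and the projections put the fingertips about 20 mm higher than the stated extent. I'll open up and feel downward in small steps, watching the force.

Request:
arm_command --translation '[[0,0,0],[0,0,0],[0,0,0],[0,0,0],[0,0,0]]' --rotation '[[0,0,0],[0,0,0],[0,0,0],[0,0,0],[0,0,0]]' --grip '[-1,-1,-1,-1,-1]'

```text
time_s: 7.35
position: [0.3832, -0.2977, 0.0645]
tcp_rot: [[0.98, 0.0, -0.198], [0.198, -0.0, 0.98], [0.0, -1.0, -0.0]]
force: [-0.2, 0.1, 0.4]
opening: 0.371
```

Request:
arm_command --translation '[[0,0.2,0],[0,0.4,0],[0,0.5,0],[0,0.5,0]]' --rotation '[[0,0,0],[0,0,0],[0,0,0],[0,0,0]]' --grip '[-1,-1,-1,-1]'

```text
time_s: 7.75
position: [0.3827, -0.2972, 0.0236]
tcp_rot: [[0.98, -0.001, -0.198], [0.198, 0.002, 0.98], [-0.001, -1.0, 0.002]]
force: [-0.1, 0.3, 0.4]
opening: 0.743
```

Request:
arm_command --translation '[[0,0.03,0],[0,0.05,0],[0,0.05,0]]' --rotation '[[0,0,0],[0,0,0],[0,0,0]]' --grip '[-1,-1,-1]'

```text
time_s: 8.05
position: [0.3834, -0.2979, 0.0207]
tcp_rot: [[0.98, 0.0, -0.198], [0.198, -0.001, 0.98], [0.0, -1.0, -0.001]]
force: [0.7, 0.3, -0.1]
opening: 0.973
```

Request:
arm_command --translation '[[0,0.025,0],[0,0.05,0],[0,0.05,0]]' --rotation '[[0,0,0],[0,0,0],[0,0,0]]' --grip '[-1,-1,-1]'

```text
time_s: 8.35
position: [0.3832, -0.2976, 0.0163]
tcp_rot: [[0.98, -0.0, -0.198], [0.198, 0.0, 0.98], [-0.0, -1.0, 0.0]]
force: [-0.6, 0.3, -0.8]
opening: 0.998
```

Request:
arm_command --translation '[[0,0.025,0],[0,0.05,0],[0,0.05,0]]' --rotation '[[0,0,0],[0,0,0],[0,0,0]]' --grip '[-1,-1,-1]'

```text
time_s: 8.65
position: [0.3831, -0.2975, 0.0122]
tcp_rot: [[0.98, -0.0, -0.198], [0.198, 0.0, 0.98], [-0.0, -1.0, 0.001]]
force: [0.1, 0.1, -0.8]
opening: 0.998
```

Request:
arm_command --translation '[[0,0.025,0],[0,0.05,0],[0,0.05,0]]' --rotation '[[0,0,0],[0,0,0],[0,0,0]]' --grip '[-1,-1,-1]'

```text
time_s: 8.95
position: [0.3831, -0.2976, 0.0082]
tcp_rot: [[0.98, -0.0, -0.198], [0.198, 0.0, 0.98], [-0.0, -1.0, 0.0]]
force: [-0.2, 0.5, -0.3]
opening: 1.0
```

Request:
arm_command --translation '[[0,0.025,0],[0,0.035,0],[0,0.035,0]]' --rotation '[[0,0,0],[0,0,0],[0,0,0]]' --grip '[-1,-1,-1]'

```text
time_s: 9.25
position: [0.3832, -0.2976, 0.0055]
tcp_rot: [[0.98, -0.0, -0.198], [0.198, 0.0, 0.98], [-0.0, -1.0, 0.0]]
force: [0.1, -0.1, 0.4]
opening: 0.997
```

```bash
python3 - <<'E'
from h import *
c=eyes.capture("scene"); i=c["image"]
cv2.imwrite("pics/f.png",cv2.resize(i[230:330,130:250],(720,600),interpolation=cv2.INTER_CUBIC))
s=bot.read_state(); print(s["position"],s["force"],s["joint_positions"])
E
```

```text
[ 0.3832105  -0.29768082  0.00557423] [-0.35173062  0.50444707  0.43067215] [-5.10632983e+01  4.09718170e+01  1.10492667e+02 -1.59794332e-03
  2.85428620e+01 -1.52473138e+02]
```

View pics/f.png

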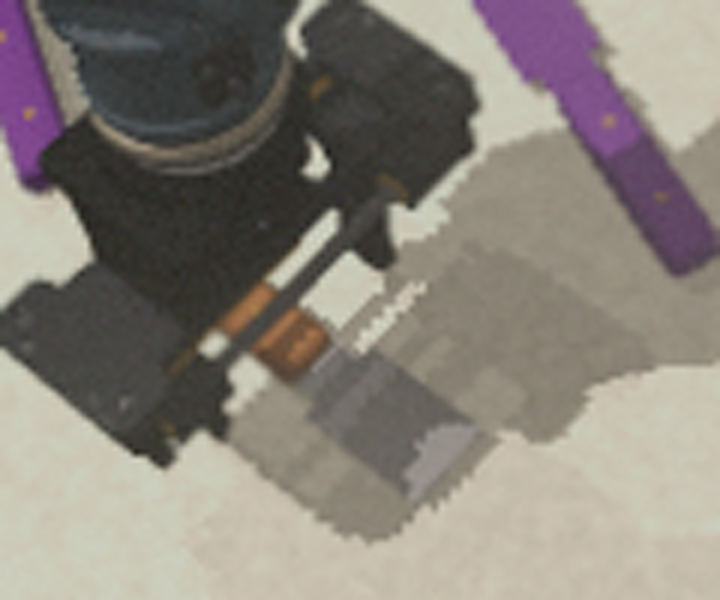

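The fingertips at (390,262) and (215,430) now straddle the handle near the bench, with no contact force yet. Closing.

Request:
arm_command --translation '[[0,0,0],[0,0,0],[0,0,0],[0,0,0],[0,0,0]]' --rotation '[[0,0,0],[0,0,0],[0,0,0],[0,0,0],[0,0,0]]' --grip '[1,1,1,1,1]'

```text
time_s: 9.8
position: [0.3833, -0.2977, 0.0057]
tcp_rot: [[0.98, 0.0, -0.198], [0.198, -0.0, 0.98], [0.0, -1.0, -0.0]]
force: [1.1, -1.0, 0.1]
opening: 0.626
```

Request:
arm_command --translation '[[0,0,0],[0,0,0],[0,0,0],[0,0,0],[0,0,0]]' --rotation '[[0,0,0],[0,0,0],[0,0,0],[0,0,0],[0,0,0]]' --grip '[1,1,1,1,1]'

```text
time_s: 10.3
position: [0.3834, -0.2979, 0.0057]
tcp_rot: [[0.98, 0.0, -0.198], [0.198, -0.0, 0.98], [0.0, -1.0, -0.0]]
force: [1.0, -0.1, -0.0]
opening: 0.292
```

Request:
arm_command --translation '[[0,0,0],[0,0,0]]' --rotation '[[0,0,0],[0,0,0]]' --grip '[1,1]'

```text
time_s: 10.5
position: [0.3833, -0.2979, 0.0057]
tcp_rot: [[0.98, 0.0, -0.198], [0.198, -0.0, 0.98], [0.0, -1.0, -0.0]]
force: [1.1, -1.0, -0.3]
opening: 0.289
```

Gripped: opening 0.289 × 87 ≈ 25 mm, against a 26 mm handle. Reported z runs about 4 mm below the handle's mid-plane, so I won't trust absolute z. I'll lift, then touch the blade down on the free front strip of the box top to get the height reference.

```bash
python3 - <<'E'
from h import *
K=R(101.5);F=R(93.72)
p=uw(-.058-.089,-.060,.13); print(p)
plan([((.383,-.298,.08),K),((.41,-.23,.135),K),((.44,-.155,.135),R(98)),((.47,-.08,.13),F),(p,F)])
E
```

```text
[ 0.49720256 -0.01891104  0.13      ]
T [-0.004, -0.929, -0.001] R [0.0, -0.002, 0.0] rows>= 1.5 
T [0.5, -0.688, 0.766] R [0.0, 0.0, 0.0] rows>= 1.8 
T [0.554, 0.0, 0.844] R [0.0, 0.058, 0.0] rows>= 1.6 
T [0.502, 0.063, 0.876] R [0.0, 0.071, 0.0] rows>= 1.6 
T [0.389, 0.0, 0.74] R [0.0, 0.0, 0.0] rows>= 1.3
```

Request:
arm_command --translation '[[0,-0.3,0],[0,-0.6,0],[0,-0.93,0],[0,-0.93,0]]' --rotation '[[0,0,0],[0,0,0],[0,0,0],[0,0,0]]' --grip '[1,1,1,1]'

```text
time_s: 10.9
position: [0.3844, -0.299, 0.0825]
tcp_rot: [[0.98, 0.004, -0.198], [0.198, -0.004, 0.98], [0.003, -1.0, -0.005]]
force: [0.9, -0.3, -0.8]
opening: 0.289
```

Request:
arm_command --translation '[[0.25,-0.35,0.38],[0.5,-0.69,0.766],[0.5,-0.69,0.766]]' --rotation '[[0,0,0],[0,0,0],[0,0,0]]' --grip '[1,1,1]'

```text
time_s: 11.2
position: [0.4112, -0.2265, 0.1368]
tcp_rot: [[0.979, 0.002, -0.202], [0.202, 0.0, 0.979], [0.002, -1.0, -0.0]]
force: [-0.6, 0.3, -0.8]
opening: 0.29
```

Request:
arm_command --translation '[[0.28,0,0.42],[0.554,0,0.844],[0.554,0,0.844]]' --rotation '[[0,0.03,0],[0,0.058,0],[0,0.058,0]]' --grip '[1,1,1]'

```text
time_s: 11.5
position: [0.4397, -0.1507, 0.1339]
tcp_rot: [[0.99, -0.003, -0.142], [0.142, 0.003, 0.99], [-0.003, -1.0, 0.004]]
force: [-0.8, 0.1, -0.3]
opening: 0.294
```

Request:
arm_command --translation '[[0.25,0.03,0.44],[0.5,0.063,0.876],[0.5,0.063,0.876]]' --rotation '[[0,0.035,0],[0,0.071,0],[0,0.071,0]]' --grip '[1,1,1]'

```text
time_s: 11.8
position: [0.4702, -0.0771, 0.1288]
tcp_rot: [[0.998, -0.002, -0.068], [0.068, 0.002, 0.998], [-0.002, -1.0, 0.002]]
force: [0.2, 0.0, -1.1]
opening: 0.294
```

Request:
arm_command --translation '[[0.2,0,0.37],[0.39,0,0.74],[0.39,0,0.74]]' --rotation '[[0,0,0],[0,0,0],[0,0,0]]' --grip '[1,1,1]'

```text
time_s: 12.1
position: [0.4985, -0.0177, 0.1293]
tcp_rot: [[0.998, -0.0, -0.067], [0.067, 0.0, 0.998], [0.0, -1.0, 0.0]]
force: [0.8, -0.8, -0.8]
opening: 0.287
```

```bash
python3 - <<'E'
from h import *
s=bot.read_state(); p=np.array(s["position"]);M=np.array(s["tcp_rot"]); print(p,s["opening"],s["force"])
tip=p+M@[.089,-.0043,0]; print("tip pred",tip)
for n in("scene","top"):
    c=eyes.capture(n); print(n,"pred px",px(c,tip)[0].round(1))
    for r in models.spot_point(n,"knife_tip")[:4]:
        uv=np.array(r["point"])*[560,420]; print(round(r["conf"],2),uv.round(1),at_z(c,uv,tip[2]).round(3))
    x,y=px(c,tip)[0].astype(int); i=c["image"]; cv2.circle(i,(x,y),1,(0,255,0),-1)
    cv2.imwrite(f"pics/g_{n}.png",cv2.resize(i[y-50:y+50,x-50:x+50],(400,400),interpolation=cv2.INTER_CUBIC))
cv2.imwrite("pics/g.png",np.hstack([cv2.imread("pics/g_scene.png"),cv2.convertScaleAbs(cv2.imread("pics/g_top.png"),alpha=1.5)]))
E
```

```text
[ 0.49848533 -0.01766379  0.12934571] 0.2872677039156407 [ 0.77442028 -0.76005536 -0.77125594]
tip pred [ 0.58728254 -0.01165954  0.13364625]
scene pred px [322.5 247. ]
0.78 [323.8 246.3] [ 0.588 -0.008  0.134]
0.69 [122.  209.8] [ 0.183 -0.303  0.134]
0.58 [213.8 222.9] [ 0.366 -0.157  0.134]
top pred px [284.6 154.1]
0.67 [369.6 325.6] [ 0.089 -0.267  0.134]
0.55 [317.7 255.7] [ 0.285 -0.116  0.134]
```

View pics/g.png

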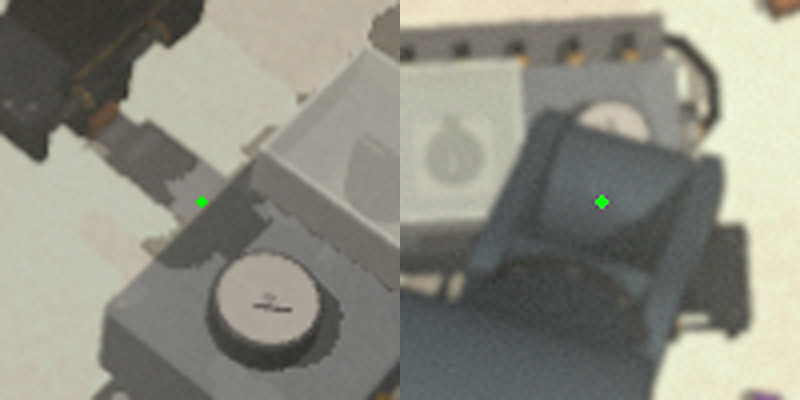

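The blade tip is at about left-panel (208,195), within 2 px of the prediction at (200,202). It's over the strip in front of the gauge. Lowering to touch.

Request:
arm_command --translation '[[0,0.3,0],[0,0.6,0],[0,0.6,0]]' --rotation '[[0,0,0],[0,0,0],[0,0,0]]' --grip '[1,1,1]'

```text
time_s: 12.6
position: [0.4951, -0.0197, 0.0799]
tcp_rot: [[0.998, -0.006, -0.062], [0.062, 0.001, 0.998], [-0.006, -1.0, 0.002]]
force: [1.1, 0.0, -0.6]
opening: 0.295
```

Request:
arm_command --translation '[[0,0.025,0],[0,0.05,0],[0,0.05,0]]' --rotation '[[0,0,0],[0,0,0],[0,0,0]]' --grip '[1,1,1]'

```text
time_s: 12.9
position: [0.4982, -0.0192, 0.0789]
tcp_rot: [[0.998, 0.001, -0.064], [0.064, -0.0, 0.998], [0.001, -1.0, -0.001]]
force: [0.1, -0.5, -1.0]
opening: 0.29
```

Request:
arm_command --translation '[[0,0.025,0],[0,0.025,0]]' --rotation '[[0,0,0],[0,0,0]]' --grip '[1,1]'

```text
time_s: 13.1
position: [0.4979, -0.0188, 0.0765]
tcp_rot: [[0.998, 0.001, -0.064], [0.064, -0.0, 0.998], [0.001, -1.0, -0.0]]
force: [0.7, 0.2, -1.4]
opening: 0.289
```

Request:
arm_command --translation '[[0,0.025,0],[0,0.025,0]]' --rotation '[[0,0,0],[0,0,0]]' --grip '[1,1]'

```text
time_s: 13.3
position: [0.4976, -0.0187, 0.0741]
tcp_rot: [[0.998, -0.0, -0.064], [0.064, 0.0, 0.998], [-0.0, -1.0, 0.0]]
force: [-0.1, 0.3, -0.6]
opening: 0.294
```

```bash
python3 - <<'E'
from h import *
s=bot.read_state(); print(s["position"],s["force"],s["moment"])
E
```

```text
[ 0.49762162 -0.0186772   0.07412828] [-0.07664758  0.27155161 -0.63288254] [ 0.03544979  0.02221785 -0.03268058]
```

Request:
arm_command --translation '[[0,0.02,0],[0,0.02,0]]' --rotation '[[0,0,0],[0,0,0]]' --grip '[1,1]'

```text
time_s: 13.5
position: [0.4976, -0.0187, 0.0724]
tcp_rot: [[0.998, -0.0, -0.064], [0.064, 0.0, 0.998], [-0.0, -1.0, 0.0]]
force: [-0.7, 0.3, -1.5]
opening: 0.288
```

Request:
arm_command --translation '[[0,0.0125,0],[0,0.0125,0]]' --rotation '[[0,0,0],[0,0,0]]' --grip '[1,1]'

```text
time_s: 13.7
position: [0.4977, -0.0188, 0.0715]
tcp_rot: [[0.998, -0.0, -0.064], [0.064, 0.0, 0.998], [-0.0, -1.0, 0.0]]
force: [-0.9, -0.3, -1.0]
opening: 0.291
```

```bash
python3 - <<'E'
from h import *
s=bot.read_state(); print(s["position"],s["force"],s["moment"])
E
```

```text
[ 0.49772981 -0.01876491  0.07153117] [-0.93917534 -0.30619241 -0.9687132 ] [ 0.05757849  0.00499854 -0.00612628]
```

Request:
arm_command --translation '[[0,0.0125,0],[0,0.0125,0]]' --rotation '[[0,0,0],[0,0,0]]' --grip '[1,1]'

```text
time_s: 13.9
position: [0.4977, -0.0188, 0.0706]
tcp_rot: [[0.998, 0.0, -0.064], [0.064, -0.0, 0.998], [0.0, -1.0, -0.0]]
force: [-0.3, 0.4, 0.2]
opening: 0.293
```

Request:
arm_command --translation '[[0,0.0125,0],[0,0.0125,0]]' --rotation '[[0,0,0],[0,0,0]]' --grip '[1,1]'

```text
time_s: 14.1
position: [0.4976, -0.0188, 0.0697]
tcp_rot: [[0.998, 0.0, -0.064], [0.064, -0.0, 0.998], [0.0, -1.0, -0.0]]
force: [-2.1, 0.0, 1.0]
opening: 0.289
```

```bash
python3 - <<'E'
from h import *
s=bot.read_state(); print(s["position"],s["force"],s["moment"])
E
```

```text
[ 0.49764374 -0.01878321  0.06967043] [-2.11266699  0.02244887  0.98629021] [ 0.05872665  0.00887538 -0.02165683]
```

Contact: Fz rises about 2 N near z = 0.0708. So the blade sits mid-gap at TCP z ≈ 0.0735. Next I back out, shift across to the lip, and insert.

Request:
arm_command --translation '[[0,-0.1,0],[-0.4,-0.1,0],[-0.5,-0.1,0],[-0.5,-0.1,0]]' --rotation '[[0,0,0],[0,0,0],[0,0,0],[0,0,0]]' --grip '[1,1,1,1]'

```text
time_s: 14.5
position: [0.4563, -0.021, 0.0777]
tcp_rot: [[0.998, -0.002, -0.063], [0.063, 0.001, 0.998], [-0.002, -1.0, 0.001]]
force: [-0.4, 0.6, -1.1]
opening: 0.292
```

Request:
arm_command --translation '[[0,0,0.4],[0,0,0.8],[0,0,0.8]]' --rotation '[[0,0,0],[0,0,0],[0,0,0]]' --grip '[1,1,1]'

```text
time_s: 14.8
position: [0.4542, 0.0451, 0.0777]
tcp_rot: [[0.998, 0.001, -0.067], [0.067, 0.001, 0.998], [0.001, -1.0, 0.001]]
force: [-0.9, 0.1, -1.9]
opening: 0.293
```

```bash
python3 - <<'E'
from h import *
plan([(uw(-.095-.089,.055,.0735),R(93.72))])
s=bot.read_state(); print(s["position"],s["force"],s["moment"])
E
```

```text
T [0.023, 0.053, 0.605] R [-0.001, 0.002, 0.001] rows>= 1.0 
[0.45420657 0.04506191 0.07772448] [-0.88669353  0.09297374 -1.91903084] [ 0.04413478  0.02738249 -0.02898902]
```

Request:
arm_command --translation '[[0.02,0.05,0.3],[0.02,0.05,0.59],[0.02,0.05,0.59],[0.02,0.05,0.59]]' --rotation '[[0,0,0],[0,0,0],[0,0,0],[0,0,0]]' --grip '[1,1,1,1]'

```text
time_s: 15.2
position: [0.4536, 0.0896, 0.0737]
tcp_rot: [[0.998, 0.002, -0.065], [0.065, -0.0, 0.998], [0.002, -1.0, -0.001]]
force: [0.3, 0.1, -1.5]
opening: 0.294
```

```bash
python3 - <<'E'
from h import *
plan([(uw(-.095-.089,.055,.0735),R(93.72)),(uw(-.043-.089,.055,.0735),R(93.72))])
s=bot.read_state(); p=np.array(s["position"]);M=np.array(s["tcp_rot"]);print(p,s["force"])
c=eyes.capture("scene");i=c["image"]; tip=p+M@[.089,-.0043,0]
for P in (tip,uw(-.073,.055,.082),uw(-.073,.085,.082),uw(-.073,.025,.082)):
    u=px(c,P)[0]; print(u.round(1)); cv2.circle(i,tuple(int(round(v)) for v in u),0,(0,255,0),-1)
x,y=px(c,tip)[0].astype(int); cv2.imwrite("pics/h.png",cv2.resize(i[y-50:y+50,x-60:x+60],(720,600),interpolation=cv2.INTER_NEAREST))
E
```

```text
T [-0.006, 0.002, 0.049] R [0.0, 0.0, 0.002] rows>= 0.1 
T [0.65, 0.0, 0.0] R [0.0, 0.0, 0.0] rows>= 1.0 
[0.45357888 0.08956269 0.07367927] [ 0.32211074  0.05189315 -1.49152944]
[336.2 223.9]
[343.9 227. ]
[351.  220.2]
[336.6 234. ]
```

View pics/h.png

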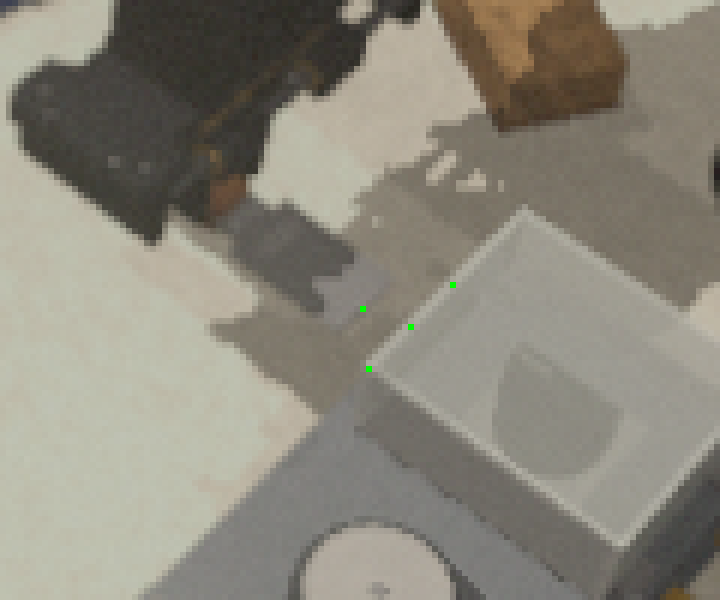

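The blade tip at (360,303) agrees with the prediction and sits squarely in front of the lip. Inserting.

Request:
arm_command --translation '[[0.15,0,0.03],[0.3,0,0.03],[0.4,0,0.03],[0.4,0,0.03]]' --rotation '[[0,0,0],[0,0,0],[0,0,0],[0,0,0]]' --grip '[1,1,1,1]'

```text
time_s: 15.65
position: [0.4865, 0.0935, 0.0738]
tcp_rot: [[0.998, 0.003, -0.063], [0.063, -0.0, 0.998], [0.003, -1.0, -0.0]]
force: [-0.3, -0.6, -0.8]
opening: 0.296
```

Request:
arm_command --translation '[[0.12,0,0],[0.24,0,0],[0.24,0,0]]' --rotation '[[0,0,0],[0,0,0],[0,0,0]]' --grip '[1,1,1]'

```text
time_s: 15.95
position: [0.5056, 0.0953, 0.0738]
tcp_rot: [[0.998, 0.003, -0.064], [0.064, -0.0, 0.998], [0.003, -1.0, -0.0]]
force: [0.2, -0.8, -0.9]
opening: 0.291
```

```bash
python3 - <<'E'
from h import *
s=bot.read_state(); p=np.array(s["position"]);M=np.array(s["tcp_rot"]);print(p,s["force"],s["moment"],s["opening"])
# lever: rotate about box front edge fulcrum E (bottom of blade), by angles
E0=uw(-.075,.055,.075+.0); Ez=.0708-.0  # TCP z when blade bottom touches top
off=np.array([E0[0],E0[1],p[2]-(.0735-.0708)])  # fulcrum height in TCP-report z: blade bottom plane
t0=uw(-.132,.055,.0)
base=np.array([t0[0],t0[1],.0710])
F=np.array([E0[0],E0[1],.0710+.0033])  # blade bottom plane in reported z (mid-plane +4.3-1)
wps=[]
for a in (0,10,18,26,34):
    Q=R(93.72,a); wps.append((F+Q@R(93.72).T@(base-F),Q)); print(a,wps[-1][0].round(4))
plan(wps)
E
```

```text
[0.50562373 0.09528035 0.07381868] [ 0.21970001 -0.81699547 -0.89438839] [ 0.05377706  0.02335552 -0.02605073] 0.2911306634447622
0 [0.5047 0.0968 0.071 ]
10 [0.5061 0.0969 0.0612]
18 [0.5085 0.0971 0.0535]
26 [0.5119 0.0973 0.0463]
34 [0.5163 0.0976 0.0397]
T [-0.01, 0.035, 0.02] R [0.0, -0.001, 0.003] rows>= 0.1 
T [0.018, 0.123, 0.0] R [0.0, -0.0, -0.167] rows>= 1.2 
T [0.013, 0.099, 0.0] R [0.0, 0.0, -0.133] rows>= 0.9 
T [0.013, 0.099, -0.0] R [-0.0, 0.0, -0.133] rows>= 0.9 
T [0.013, 0.099, 0.0] R [-0.0, -0.0, -0.133] rows>= 0.9
```

Request:
arm_command --translation '[[0,0.022,0.02],[0.018,0.145,0.02],[0.018,0.145,0.02],[0.018,0.145,0.02]]' --rotation '[[0,0,0],[0,0,-0.1],[0,0,-0.167],[0,0,-0.167]]' --grip '[1,1,1,1]'

```text
time_s: 16.35
position: [0.4999, 0.0975, 0.0611]
tcp_rot: [[0.984, 0.167, -0.064], [0.063, 0.012, 0.998], [0.167, -0.986, 0.001]]
force: [0.2, 0.3, -2.1]
opening: 0.297
```

Request:
arm_command --translation '[[0.013,0.099,0],[0.013,0.099,0],[0.013,0.099,0]]' --rotation '[[0,0,-0.133],[0,0,-0.133],[0,0,-0.133]]' --grip '[1,1,1]'

```text
time_s: 16.65
position: [0.5054, 0.0976, 0.0536]
tcp_rot: [[0.95, 0.304, -0.064], [0.061, 0.021, 0.998], [0.305, -0.952, 0.001]]
force: [0.0, -0.3, -2.6]
opening: 0.291
```

```bash
python3 - <<'E'
from h import *
s=bot.read_state(); p=np.array(s["position"]);print(p,s["force"],s["moment"],s["opening"])
E
```

```text
[0.50540994 0.09762338 0.05359851] [ 0.01105006 -0.30112504 -2.55737883] [ 0.08460732  0.42965742 -0.03102486] 0.2905821783950248
```

Request:
arm_command --translation '[[0.02,0.05,0],[0.02,0.099,0],[0.02,0.099,0]]' --rotation '[[0,0,-0.07],[0,0,-0.133],[0,0,-0.133]]' --grip '[1,1,1]'

```text
time_s: 16.95
position: [0.5213, 0.1083, 0.0626]
tcp_rot: [[0.922, 0.382, -0.07], [0.06, 0.04, 0.997], [0.383, -0.923, 0.014]]
force: [0.2, -0.7, -4.9]
opening: 0.292
```

```bash
python3 - <<'E'
from h import *
s=bot.read_state(); p=np.array(s["position"]);print(p,s["force"],s["moment"],s["opening"])
E
```

```text
[0.52128836 0.10825569 0.06262851] [ 0.22707101 -0.71048031 -4.88605596] [0.00971814 0.92728343 0.05762304] 0.292256917854333
```

Request:
arm_command --translation '[[0.02,0.05,0],[0.02,0.099,0],[0.02,0.099,0]]' --rotation '[[0,0,-0.07],[0,0,-0.133],[0,0,-0.133]]' --grip '[1,1,1]'

```text
time_s: 17.25
position: [0.5331, 0.1213, 0.084]
tcp_rot: [[0.896, 0.439, -0.062], [0.053, 0.034, 0.998], [0.44, -0.898, 0.008]]
force: [-21.5, -0.7, -1.7]
opening: 0.296
```

```bash
python3 - <<'E'
from h import *
s=bot.read_state(); p=np.array(s["position"]);print(p,s["force"],s["moment"],s["opening"])
c=eyes.capture("scene");i=c["image"]
cv2.imwrite("pics/i.png",cv2.resize(i[175:275,280:420],(784,560),interpolation=cv2.INTER_CUBIC))
E
```

```text
[0.53311733 0.12127724 0.08399894] [-21.52225232  -0.74690178  -1.6699811 ] [-0.14132268  3.96361244 -0.3509203 ] 0.29577196450502247
```

View pics/i.png

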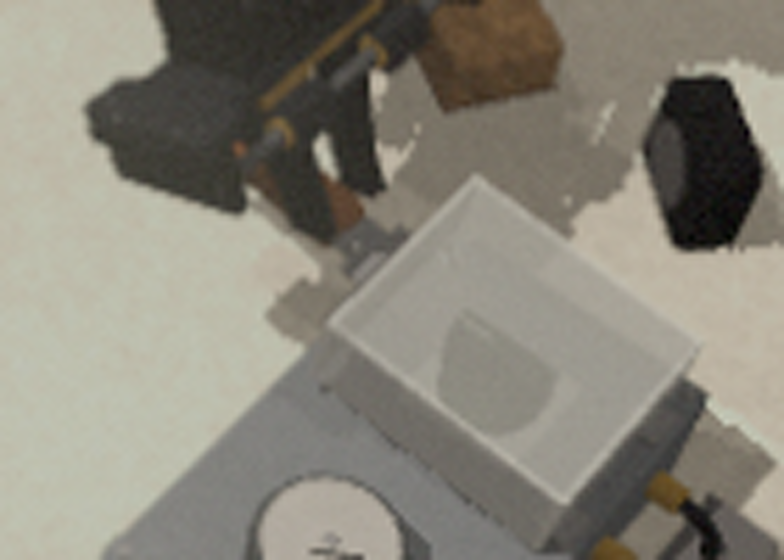

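```bash
python3 - <<'E'
from h import *
s=bot.read_state(); p=np.array(s["position"]);print(p,s["force"],s["joint_positions"])
Q=R(93.72,18)
plan([((.5085,.0971,.0545),Q)])
M=np.array(s["tcp_rot"]); a=np.radians(YU)
for q,n in ((p+M@[.089,-.0043,0],"tip"),(p,"tcp")):
    d=q[:2]-U; print(n,d[0]*np.cos(a)+d[1]*np.sin(a),-d[0]*np.sin(a)+d[1]*np.cos(a),q[2])
E
```

```text
[0.53304651 0.12101763 0.08374778] [-22.17000472  -0.78361181  -0.97432231] [-9.48676468e-02  3.30801827e+01  1.20187979e+02  7.01815119e+01
  2.11489457e+00 -1.63364898e+02]
T [-0.452, 0.184, -0.281] R [-0.005, -0.003, 0.135] rows>= 0.9 
tip -0.024107523236431484 0.0769242176457342 0.12673917371401228
tcp -0.1021529088136015 0.07730825990996064 0.083747775718016
```

The arm hit a wrist singularity (J5≈2°) and was pushed off. The picture shows the guard still shut at (510,350). I'll undo the last pitch straight away.

Request:
arm_command --translation '[[-0.3,0,-0.15],[-0.45,0.18,-0.28],[-0.45,0.18,-0.28],[-0.45,0.18,-0.28]]' --rotation '[[0,0,0.07],[0,0,0.135],[0,0,0.135],[0,0,0.135]]' --grip '[1,1,1,1]'

```text
time_s: 17.7
position: [0.5265, 0.0993, 0.0633]
tcp_rot: [[0.936, 0.345, -0.065], [0.059, 0.027, 0.998], [0.346, -0.938, 0.005]]
force: [0.6, 2.4, 5.0]
opening: 0.293
```

```bash
python3 - <<'E'
from h import *
s=bot.read_state(); p=np.array(s["position"]);print(p,s["force"],s["joint_positions"],s["tcp_rot"])
plan([((.5085,.0971,.0545),R(93.72,18))])
c=eyes.capture("scene");i=c["image"]
cv2.imwrite("pics/j.png",cv2.resize(i[175:275,280:420],(784,560),interpolation=cv2.INTER_CUBIC))
for n in ("knife_tip","knife_grip","guard_lip"):
    for r in models.spot_point("scene",n)[:3]:
        print(n,round(r["conf"],2),(np.array(r["point"])*[560,420]).round(1))
E
```

```text
[0.52645917 0.09925515 0.06329465] [0.55896975 2.41895078 4.96231837] [  -2.80360473   34.62263346  117.96772008   19.22115188    7.72118812
 -115.08053012] [[ 0.93624382  0.34530655 -0.06489136]
 [ 0.05906723  0.02737386  0.99787862]
 [ 0.34635035 -0.93809064  0.00523231]]
T [-0.25, 0.025, -0.013] R [-0.005, -0.002, 0.038] rows>= 0.4 
knife_tip 0.83 [121.2 210.6]
knife_tip 0.66 [211.7 223.7]
knife_grip 0.88 [290.6 162.4]
knife_grip 0.86 [232.1 253.9]
knife_grip 0.58 [131.9 238.1]
guard_lip 0.65 [345.3 225.4]
guard_lip 0.5 [388.8 259.2]
```

Request:
arm_command --translation '[[-0.12,0.01,-0.01],[-0.25,0.01,-0.02],[-0.25,0.01,-0.02],[-0.25,0.01,-0.02]]' --rotation '[[0,0,0.03],[0,0,0.07],[0,0,0.1],[0,0,0.1]]' --grip '[1,1,1,1]'

```text
time_s: 18.3
position: [0.507, 0.097, 0.0554]
tcp_rot: [[0.967, 0.245, -0.064], [0.061, 0.022, 0.998], [0.246, -0.969, 0.007]]
force: [-1.3, -0.9, 2.0]
opening: 0.29
```

```bash
python3 - <<'E'
from h import *
s=bot.read_state(); p=np.array(s["position"]);M=np.array(s["tcp_rot"]);print(p,s["force"],s["moment"],s["joint_positions"],M[:,0])
plan([((.5065,.0971,.064),R(93.72,14))])
c=eyes.capture("scene");i=c["image"]
# image angle of knife: predicted handle/blade line vs slip
for sl in (0,-5,-10,-15,-20):
    Q=M@Ro.from_euler("z",-sl,degrees=True).as_matrix(); k=p+M@[0,-.0043,0]
    print(sl,px(c,[k+Q@[-.09,0,0],k+Q@[.014,0,0],k+Q@[.089,0,0]]).round(1).tolist(), (k+Q@[.089,0,0])[2].round(4))
h=cv2.cvtColor(i,cv2.COLOR_BGR2HSV); m=((h[...,0]<14)&(h[...,1]>90)).astype(np.uint8); m[:,:280]=0;m[:150]=0;m[260:]=0;m[:,352:]=0
q=np.argwhere(m)[:,::-1]; print(len(q),q.tolist()[:60])
E
```

```text
[0.50695645 0.09695682 0.05540941] [-1.32097998 -0.92308488  1.96260343] [-0.03449107  0.02938276 -0.05017182] [  -2.82153717   34.7066513   116.28146553    7.62811875   15.01099373
 -103.59814256] [0.96728997 0.06086959 0.24626207]
T [0.021, -0.105, 0.003] R [-0.006, -0.002, 0.004] rows>= 0.2 
0 [[300.4, 206.3], [329.6, 221.5], [352.7, 233.6]] 0.0815
-5 [[300.2, 204.3], [329.6, 221.8], [352.7, 235.6]] 0.0739
-10 [[300.1, 202.3], [329.6, 222.1], [352.5, 237.5]] 0.0662
-15 [[300.2, 200.5], [329.5, 222.4], [352.1, 239.2]] 0.0584
-20 [[300.5, 198.8], [329.5, 222.7], [351.4, 240.8]] 0.0507
19 [[326, 215], [325, 216], [326, 216], [327, 216], [328, 216], [329, 216], [330, 216], [326, 217], [329, 217], [315, 218], [326, 218], [327, 218], [328, 218], [329, 218], [330, 218], [327, 219], [329, 219], [326, 220], [328, 220]]
```

Request:
arm_command --translation '[[0.012,-0.05,0],[0.025,-0.1,0],[0.025,-0.1,0]]' --rotation '[[0,0,0],[0,0,0],[0,0,0]]' --grip '[1,1,1]'

```text
time_s: 18.65
position: [0.506, 0.0965, 0.0634]
tcp_rot: [[0.968, 0.244, -0.064], [0.061, 0.022, 0.998], [0.245, -0.969, 0.006]]
force: [0.5, -0.3, -1.4]
opening: 0.286
```

Request:
arm_command --translation '[[0.01,-0.03,0],[0.015,-0.06,0],[0.015,-0.06,0]]' --rotation '[[0,0,0],[0,0,0],[0,0,0]]' --grip '[1,1,1]'

```text
time_s: 18.95
position: [0.5058, 0.0964, 0.0681]
tcp_rot: [[0.968, 0.244, -0.064], [0.061, 0.021, 0.998], [0.244, -0.97, 0.006]]
force: [-0.1, 0.0, -2.1]
opening: 0.291
```

```bash
python3 - <<'E'
from h import *
s=bot.read_state(); p=np.array(s["position"]);M=np.array(s["tcp_rot"]);print(p,s["force"],s["moment"],M[:,0])
E
```

```text
[0.50577055 0.09635274 0.06805275] [-0.11438358  0.04062999 -2.11907999] [ 1.50118053e-02  3.03789113e-01 -5.26391918e-05] [0.96776067 0.06067925 0.2444531 ]
```

Request:
arm_command --translation '[[0.005,-0.02,0],[0.01,-0.04,0],[0.01,-0.04,0]]' --rotation '[[0,0,0],[0,0,0],[0,0,0]]' --grip '[1,1,1]'

```text
time_s: 19.25
position: [0.5061, 0.0963, 0.0714]
tcp_rot: [[0.968, 0.244, -0.064], [0.061, 0.021, 0.998], [0.245, -0.969, 0.006]]
force: [0.7, 0.1, -2.7]
opening: 0.289
```

```bash
python3 - <<'E'
from h import *
s=bot.read_state(); p=np.array(s["position"]);M=np.array(s["tcp_rot"]);print(p,s["force"],s["moment"],M[:,0])
E
```

```text
[0.50613819 0.09632232 0.07142565] [ 0.72391073  0.14140573 -2.70252418] [0.09073096 0.21590965 0.08849174] [0.96757806 0.06070693 0.24516804]
```

Request:
arm_command --translation '[[0.005,-0.02,0],[0.01,-0.04,0],[0.01,-0.04,0]]' --rotation '[[0,0,0],[0,0,0],[0,0,0]]' --grip '[1,1,1]'

```text
time_s: 19.55
position: [0.5064, 0.0963, 0.0749]
tcp_rot: [[0.967, 0.245, -0.064], [0.061, 0.021, 0.998], [0.246, -0.969, 0.006]]
force: [1.3, 0.7, -1.4]
opening: 0.293
```

```bash
python3 - <<'E'
from h import *
s=bot.read_state(); p=np.array(s["position"]);M=np.array(s["tcp_rot"]);print(p,s["force"],s["moment"],M[:,0])
E
```

```text
[0.50641872 0.09625752 0.07487586] [ 1.28570781  0.69789263 -1.44923328] [0.03947172 0.1530793  0.06115006] [0.96742855 0.06064903 0.24577164]
```

Request:
arm_command --translation '[[0.005,-0.02,0],[0.01,-0.04,0],[0.01,-0.04,0]]' --rotation '[[0,0,0],[0,0,0],[0,0,0]]' --grip '[1,1,1]'

```text
time_s: 19.85
position: [0.5062, 0.0962, 0.0781]
tcp_rot: [[0.968, 0.245, -0.064], [0.061, 0.021, 0.998], [0.245, -0.969, 0.006]]
force: [1.7, 0.5, -3.3]
opening: 0.29
```

```bash
python3 - <<'E'
from h import *
s=bot.read_state(); p=np.array(s["position"]);M=np.array(s["tcp_rot"]);print(p,s["force"],s["moment"],M[:,0])
E
```

```text
[0.50620092 0.09620988 0.07811477] [ 1.7037988   0.49337573 -3.26841981] [0.05615787 0.15909296 0.00365342] [0.96752774 0.06051248 0.24541459]
```

```bash
python3 - <<'E'
from h import *
s=bot.read_state(); p=np.array(s["position"]);M=np.array(s["tcp_rot"])
c=eyes.capture("scene");i=c["image"]
tip=p+M@[.089,-.0043,0]; print(tip,px(c,tip))
cv2.imwrite("pics/k.png",cv2.resize(i[165:275,275:415],(764,600),interpolation=cv2.INTER_CUBIC))
E
```

```text
[0.59125927 0.10150437 0.1041251 ] [[353.76191948 228.46405386]]
```

View pics/k.png

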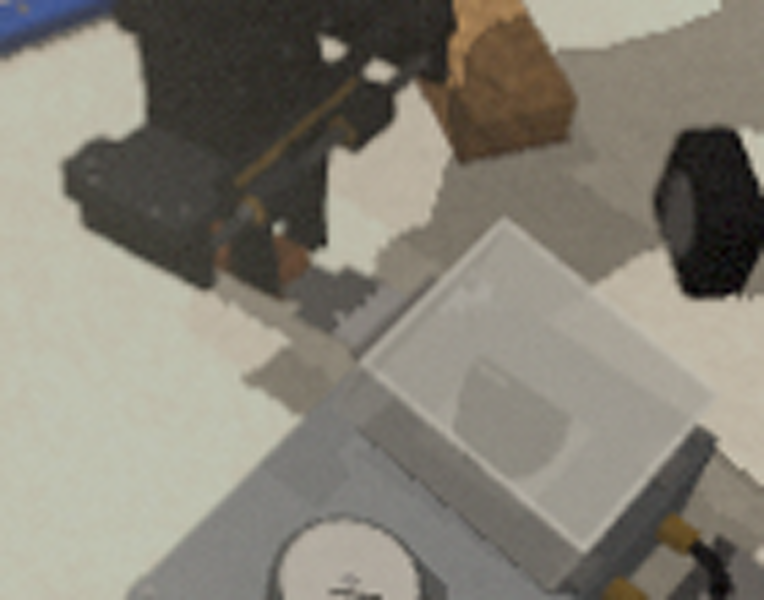

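The guard's front top edge has moved from (337,235)/(363,209) to about (341,231)/(367,204) in full-image pixels, and the moment has dropped. The catch looks released. I'll estimate the angle from these corners and plan the arc.

```bash
cat >> h.py <<'E'
def guard_pt(lx,ly,lz,th):
    """guard-local (m, from hinge middle) -> world"""
    return uw(.062+lx*np.cos(th)+lz*np.sin(th),.055+ly,.077-lx*np.sin(th)+lz*np.cos(th))
def st():
    s=bot.read_state(); p=np.array(s["position"]);M=np.array(s["tcp_rot"])
    a=np.radians(YU); f=lambda q:[((q[:2]-U)@[np.cos(a),np.sin(a)]).round(4),((q[:2]-U)@[-np.sin(a),np.cos(a)]).round(4),q[2].round(4)]
    print("t",s["time_s"],"tcp",p.round(4),"unit",f(p),"tip",f(p+M@[.089,-.0043,0]),"F",np.round(s["force"],1),"M",np.round(s["moment"],2),"op",round(s["opening"],3),"pitch",np.degrees(np.arcsin(M[2,0])).round(1),"J",np.round(s["joint_positions"],0))
    return p,M
E
python3 - <<'E'
from h import *
c=eyes.capture("scene")
for th in np.radians([0,4,8,12,16]):
    print(np.degrees(th),px(c,[guard_pt(-.124,-.055,.045,th),guard_pt(-.124,.055,.045,th),guard_pt(0,.055,.045,th),guard_pt(0,-.055,.045,th)]).round(1).tolist(), "wall inner",(guard_pt(-.121,0,0,th)).round(4))
p,M=st()
print("blade top at wall if no slip:", (p+M@[.075,-.0053,0]).round(4))
E
```

```text
0.0 [[335.9, 233.4], [363.0, 207.6], [404.3, 236.1], [378.2, 264.9]] wall inner [0.5776 0.1016 0.077 ]
4.0 [[337.5, 232.3], [364.8, 206.3], [405.4, 236.9], [379.3, 265.8]] wall inner [0.5779 0.1016 0.0854]
8.0 [[339.3, 231.3], [366.7, 205.1], [406.5, 237.8], [380.4, 266.7]] wall inner [0.5787 0.1016 0.0938]
12.000000000000002 [[341.3, 230.5], [368.8, 204.2], [407.5, 238.6], [381.4, 267.6]] wall inner [0.5802 0.1017 0.1022]
16.0 [[343.5, 229.9], [371.1, 203.4], [408.5, 239.5], [382.4, 268.6]] wall inner [0.5822 0.1019 0.1104]
t 19.95 tcp [0.506  0.0962 0.0779] unit [np.float64(-0.1307), np.float64(0.0543), np.float64(0.0779)] tip [np.float64(-0.0455), np.float64(0.0541), np.float64(0.1039)] F [ 1.5 -0.2 -2.5] M [ 0.01  0.16 -0.03] op 0.292 pitch 14.2 J [  -3.   32.  116.    6.   19. -102.]
blade top at wall if no slip: [0.5773 0.1007 0.1015]
```

```bash
cat > arc.py <<'E'
from h import *
def ph1(th,pitch,s):
    M=R(93.72,pitch); W=guard_pt(-.121,0,.005,np.radians(th)); return W-M@[s,-.0053,0],M
def ph2(th,pitch,r=.090):
    M=R(93.72,pitch); T=guard_pt(-r,0,.0415,np.radians(th)); return T-M@[.089,-.0043,0],M
E
python3 - <<'E'
from arc import *
st()
plan([ph1(12,14.2,.075),ph1(20,14.2,.072),ph1(30,14.2,.067),ph1(40,14.2,.062),ph1(50,14.2,.06),ph2(50,10),ph2(60,5),ph2(72,0),ph2(84,0),ph2(96,0),ph2(107,0)])
E
```

```text
t 19.95 tcp [0.506  0.0962 0.0779] unit [np.float64(-0.1307), np.float64(0.0543), np.float64(0.0779)] tip [np.float64(-0.0455), np.float64(0.0541), np.float64(0.1039)] F [ 1.5 -0.2 -2.5] M [ 0.01  0.16 -0.03] op 0.292 pitch 14.2 J [  -3.   32.  116.    6.   19. -102.]
T [0.066, -0.055, 0.009] R [-0.005, -0.002, -0.0] rows>= 0.1 
T [0.151, -0.178, 0.0] R [0.0, 0.0, 0.0] rows>= 0.4 
T [0.238, -0.197, 0.0] R [0.0, 0.0, 0.0] rows>= 0.5 
T [0.269, -0.164, -0.0] R [0.0, 0.0, 0.0] rows>= 0.5 
T [0.257, -0.126, 0.0] R [0.0, 0.0, 0.0] rows>= 0.5 
T [0.216, 0.056, 0.0] R [0.0, -0.0, 0.07] rows>= 0.5 
T [0.215, -0.098, 0.0] R [0.0, 0.0, 0.083] rows>= 0.6 
T [0.257, -0.071, 0.0] R [-0.0, -0.0, 0.083] rows>= 0.6 
T [0.253, 0.057, -0.0] R [0.0, 0.0, 0.0] rows>= 0.4 
T [0.235, 0.108, 0.0] R [0.0, 0.0, 0.0] rows>= 0.4 
T [0.191, 0.14, -0.0] R [0.0, 0.0, 0.0] rows>= 0.4
```

Request:
arm_command --translation '[[0.06,-0.055,0],[0.14,-0.145,0],[0.217,-0.233,0],[0.217,-0.233,0]]' --rotation '[[0,0,0],[0,0,0],[0,0,0],[0,0,0]]' --grip '[1,1,1,1]'

```text
time_s: 20.35
position: [0.5197, 0.0969, 0.1016]
tcp_rot: [[0.967, 0.247, -0.064], [0.061, 0.021, 0.998], [0.248, -0.969, 0.005]]
force: [1.1, -0.7, -1.5]
opening: 0.29
```

Request:
arm_command --translation '[[0.12,-0.1,0],[0.238,-0.197,0],[0.238,-0.197,0]]' --rotation '[[0,0,0],[0,0,0],[0,0,0]]' --grip '[1,1,1]'

```text
time_s: 20.65
position: [0.5348, 0.0977, 0.1214]
tcp_rot: [[0.967, 0.248, -0.064], [0.061, 0.021, 0.998], [0.249, -0.968, 0.005]]
force: [0.8, 0.4, -1.5]
opening: 0.29
```

```bash
python3 - <<'E'
from arc import *
st(); plan([ph1(30,14.2,.067)])
c=eyes.capture("scene"); cv2.imwrite("pics/l.png",c["image"])
for th in (10,20,30,40): print(th,px(c,guard_pt(-.135,0,.005,np.radians(th))).round(1))
for r in models.spot_point("scene","guard_lip")[:3]: print(round(r["conf"],2),(np.array(r["point"])*[560,420]).round(1))
E
```

```text
t 20.65 tcp [0.5348 0.0977 0.1214] unit [np.float64(-0.1019), np.float64(0.0539), np.float64(0.1214)] tip [np.float64(-0.0168), np.float64(0.0537), np.float64(0.1477)] F [ 0.8  0.4 -1.5] M [ 0.    0.19 -0.04] op 0.29 pitch 14.4 J [ -3.  28. 110.   4.  28. -99.]
T [-0.028, 0.008, 0.014] R [-0.005, -0.002, 0.004] rows>= 0.1 
10 [[346.2 222.3]]
20 [[349.8 218.5]]
30 [[354.8 215.9]]
40 [[361.  214.5]]
0.56 [353.2 215.5]
```

The network's lip at (353,215) fits a guard angle of about 28°, so it's on track. Continuing up to 50°, then folding.

Request:
arm_command --translation '[[0.13,-0.08,0],[0.255,-0.16,0],[0.38,-0.22,0],[0.51,-0.285,0],[0.51,-0.285,0]]' --rotation '[[0,0,0],[0,0,0],[0,0,0],[0,0,0],[0,0,0]]' --grip '[1,1,1,1,1]'

```text
time_s: 21.25
position: [0.5685, 0.0997, 0.153]
tcp_rot: [[0.967, 0.247, -0.064], [0.061, 0.021, 0.998], [0.248, -0.969, 0.006]]
force: [1.5, -0.5, -1.8]
opening: 0.293
```

```bash
python3 - <<'E'
from arc import *
st(); plan([ph1(50,14.2,.06),ph2(50,10),ph2(60,5),ph2(72,0),ph2(84,0),ph2(96,0),ph2(107,0)])
c=eyes.capture("scene"); cv2.imwrite("pics/m.png",c["image"])
for th in (40,50,60): print(th,px(c,guard_pt(-.135,0,.005,np.radians(th))).round(1))
for r in models.spot_point("scene","guard_lip")[:3]: print(round(r["conf"],2),(np.array(r["point"])*[560,420]).round(1))
E
```

```text
t 21.25 tcp [0.5685 0.0997 0.153 ] unit [np.float64(-0.0681), np.float64(0.0537), np.float64(0.153)] tip [np.float64(0.017), np.float64(0.0535), np.float64(0.1792)] F [ 1.5 -0.5 -1.8] M [0.03 0.15 0.  ] op 0.293 pitch 14.4 J [ -2.  27. 104.   3.  35. -98.]
T [-0.008, -0.003, 0.016] R [-0.005, -0.002, 0.003] rows>= 0.0 
T [0.216, 0.056, 0.0] R [0.0, -0.0, 0.07] rows>= 0.5 
T [0.215, -0.098, 0.0] R [0.0, 0.0, 0.083] rows>= 0.6 
T [0.257, -0.071, 0.0] R [-0.0, -0.0, 0.083] rows>= 0.6 
T [0.253, 0.057, -0.0] R [0.0, 0.0, 0.0] rows>= 0.4 
T [0.235, 0.108, 0.0] R [0.0, 0.0, 0.0] rows>= 0.4 
T [0.191, 0.14, -0.0] R [0.0, 0.0, 0.0] rows>= 0.4 
40 [[361.  214.5]]
50 [[368.2 214.5]]
60 [[376.4 216.1]]
0.57 [367.6 216.6]
```

Request:
arm_command --translation '[[0.1,0.03,0],[0.21,0.055,0],[0.21,0.055,0]]' --rotation '[[0,0,0.04],[0,0,0.07],[0,0,0.07]]' --grip '[1,1,1]'

```text
time_s: 21.65
position: [0.586, 0.1007, 0.1521]
tcp_rot: [[0.982, 0.175, -0.064], [0.062, 0.017, 0.998], [0.176, -0.984, 0.005]]
force: [-0.6, -0.1, 0.1]
opening: 0.291
```

Request:
arm_command --translation '[[0.1,-0.05,0],[0.215,-0.098,0],[0.215,-0.098,0]]' --rotation '[[0,0,0.04],[0,0,0.083],[0,0,0.083]]' --grip '[1,1,1]'

```text
time_s: 21.95
position: [0.6007, 0.1017, 0.1628]
tcp_rot: [[0.994, 0.088, -0.064], [0.063, 0.011, 0.998], [0.089, -0.996, 0.006]]
force: [0.0, -0.1, -0.9]
opening: 0.292
```

Request:
arm_command --translation '[[0.13,-0.03,0],[0.257,-0.071,0],[0.257,-0.071,0]]' --rotation '[[0,0,0.04],[0,0,0.083],[0,0,0.083]]' --grip '[1,1,1]'

```text
time_s: 22.25
position: [0.6204, 0.103, 0.1697]
tcp_rot: [[0.998, 0.002, -0.064], [0.064, 0.006, 0.998], [0.002, -1.0, 0.006]]
force: [-0.0, -0.0, -0.6]
opening: 0.289
```

```bash
python3 - <<'E'
from arc import *
st(); plan([ph2(72,0),ph2(84,0),ph2(96,0),ph2(107,0)])
c=eyes.capture("scene"); cv2.imwrite("pics/n.png",c["image"])
for th in (50,60,70,80): print(th,px(c,guard_pt(-.135,0,.005,np.radians(th))).round(1))
for r in models.spot_point("scene","guard_lip")[:3]: print(round(r["conf"],2),(np.array(r["point"])*[560,420]).round(1))
E
```

```text
t 22.25 tcp [0.6204 0.103  0.1697] unit [np.float64(-0.0162), np.float64(0.0536), np.float64(0.1697)] tip [np.float64(0.0728), np.float64(0.0535), np.float64(0.1742)] F [-0.  -0.  -0.6] M [ 0.02  0.01 -0.01] op 0.289 pitch 0.1 J [ -1.  33.  84.   0.  62. -95.]
T [0.01, -0.018, 0.017] R [-0.005, -0.001, 0.002] rows>= 0.0 
T [0.253, 0.057, -0.0] R [0.0, 0.0, 0.0] rows>= 0.4 
T [0.235, 0.108, 0.0] R [0.0, 0.0, 0.0] rows>= 0.4 
T [0.191, 0.14, -0.0] R [0.0, 0.0, 0.0] rows>= 0.4 
50 [[368.2 214.5]]
60 [[376.4 216.1]]
70 [[385.3 219.1]]
80 [[394.5 223.6]]
0.89 [387.2 222.3]
```

The guard is at about 72°, as planned. Folding on.

Request:
arm_command --translation '[[0.13,0.02,0],[0.26,0.05,0],[0.26,0.05,0]]' --rotation '[[0,0,0],[0,0,0],[0,0,0]]' --grip '[1,1,1]'

```text
time_s: 22.65
position: [0.6415, 0.1043, 0.1657]
tcp_rot: [[0.998, 0.001, -0.064], [0.064, 0.006, 0.998], [0.001, -1.0, 0.006]]
force: [0.4, 0.3, -1.2]
opening: 0.292
```

Request:
arm_command --translation '[[0.12,0.05,0],[0.235,0.108,0],[0.235,0.108,0]]' --rotation '[[0,0,0],[0,0,0],[0,0,0]]' --grip '[1,1,1]'

```text
time_s: 22.95
position: [0.6605, 0.1055, 0.1567]
tcp_rot: [[0.998, 0.001, -0.064], [0.064, 0.006, 0.998], [0.001, -1.0, 0.006]]
force: [-0.5, -0.8, -0.8]
opening: 0.294
```

Request:
arm_command --translation '[[0.1,0.07,0],[0.19,0.13,0],[0.19,0.13,0]]' --rotation '[[0,0,0],[0,0,0],[0,0,0]]' --grip '[1,1,1]'

```text
time_s: 23.25
position: [0.6751, 0.1066, 0.1461]
tcp_rot: [[0.998, -0.0, -0.064], [0.064, 0.006, 0.998], [0.0, -1.0, 0.006]]
force: [-0.6, -1.3, -0.9]
opening: 0.289
```

```bash
python3 - <<'E'
from arc import *
st(); plan([ph2(108,0)])
c=eyes.capture("scene"); cv2.imwrite("pics/o.png",c["image"])
for th in (80,90,100,110): print(th,px(c,guard_pt(-.135,0,.005,np.radians(th))).round(1))
for r in models.spot_point("scene","guard_lip")[:3]: print(round(r["conf"],2),(np.array(r["point"])*[560,420]).round(1))
E
```

```text
t 23.25 tcp [0.6751 0.1066 0.1461] unit [np.float64(0.0386), np.float64(0.0537), np.float64(0.1461)] tip [np.float64(0.1276), np.float64(0.0536), np.float64(0.1504)] F [-0.6 -1.3 -0.9] M [-0.    0.04  0.  ] op 0.289 pitch 0.0 J [ -1.  39.  77.   0.  65. -94.]
T [0.021, 0.008, 0.016] R [-0.006, -0.001, 0.0] rows>= 0.0 
80 [[394.5 223.6]]
90 [[403.6 229.5]]
100 [[412.4 236.5]]
110 [[420.3 244.4]]
0.63 [420.9 239.8]
0.45 [367.7 239.9]
```

Request:
arm_command --translation '[[0.02,0.01,0],[0.04,0.015,0],[0.04,0.015,0]]' --rotation '[[0,0,0],[0,0,0],[0,0,0]]' --grip '[1,1,1]'

```text
time_s: 23.65
position: [0.6773, 0.1069, 0.146]
tcp_rot: [[0.998, -0.001, -0.064], [0.064, 0.006, 0.998], [-0.0, -1.0, 0.006]]
force: [-0.3, -0.6, -1.0]
opening: 0.296
```

```bash
python3 - <<'E'
from arc import *
st(); F=R(93.72)
plan([((.605,.1025,.155),F),((.535,.09,.16),F),((.475,.06,.16),F),((.445,.03,.10),F),((.445,.03,.03),F),((.445,.03,.0085),F)])
E
```

```text
t 23.65 tcp [0.6773 0.1069 0.146 ] unit [np.float64(0.0408), np.float64(0.0538), np.float64(0.146)] tip [np.float64(0.1298), np.float64(0.0537), np.float64(0.1502)] F [-0.3 -0.6 -1. ] M [ 0.03  0.1  -0.05] op 0.296 pitch -0.0 J [ -1.  39.  76.   0.  65. -94.]
T [-0.905, -0.113, 0.004] R [-0.006, -0.001, -0.0] rows>= 1.5 
T [-0.883, -0.063, -0.099] R [0.0, 0.0, 0.0] rows>= 1.4 
T [-0.773, 0.0, -0.326] R [0.0, 0.0, 0.0] rows>= 1.3 
T [-0.399, 0.75, -0.35] R [0.0, 0.0, 0.0] rows>= 1.5 
T [0.0, 0.875, 0.0] R [0.0, 0.0, 0.0] rows>= 1.4 
T [0.0, 0.269, 0.0] R [0.0, 0.0, 0.0] rows>= 0.4
```

Request:
arm_command --translation '[[-0.45,-0.05,0],[-0.92,-0.11,0],[-0.92,-0.11,0]]' --rotation '[[-0.005,0,0],[-0.005,0,0],[-0.005,0,0]]' --grip '[1,1,1]'

```text
time_s: 23.95
position: [0.5972, 0.1025, 0.1544]
tcp_rot: [[0.998, -0.009, -0.064], [0.064, 0.001, 0.998], [-0.009, -1.0, 0.001]]
force: [0.5, 0.8, -0.7]
opening: 0.291
```

Request:
arm_command --translation '[[-0.45,-0.06,-0.05],[-0.88,-0.06,-0.1],[-0.88,-0.06,-0.1]]' --rotation '[[0,0,0],[0,0,0],[0,0,0]]' --grip '[1,1,1]'

```text
time_s: 24.25
position: [0.5286, 0.0896, 0.1593]
tcp_rot: [[0.998, -0.007, -0.064], [0.064, 0.001, 0.998], [-0.007, -1.0, 0.001]]
force: [-0.3, -0.1, -1.3]
opening: 0.289
```

Request:
arm_command --translation '[[-0.4,0,-0.16],[-0.77,0,-0.33],[-0.77,0,-0.33]]' --rotation '[[0,0,0],[0,0,0],[0,0,0]]' --grip '[1,1,1]'

```text
time_s: 24.55
position: [0.4709, 0.0587, 0.1595]
tcp_rot: [[0.998, -0.004, -0.063], [0.063, 0.001, 0.998], [-0.004, -1.0, 0.001]]
force: [0.7, 0.2, -1.5]
opening: 0.29
```

Request:
arm_command --translation '[[-0.2,0.38,-0.17],[-0.4,0.75,-0.35],[-0.4,0.75,-0.35]]' --rotation '[[0,0,0],[0,0,0],[0,0,0]]' --grip '[1,1,1]'

```text
time_s: 24.85
position: [0.442, 0.0288, 0.0973]
tcp_rot: [[0.998, -0.006, -0.062], [0.062, 0.002, 0.998], [-0.006, -1.0, 0.002]]
force: [0.3, 0.6, -0.7]
opening: 0.287
```

Request:
arm_command --translation '[[0,0.4,0],[0,0.8,0],[0,0.8,0],[0,0.8,0]]' --rotation '[[0,0,0],[0,0,0],[0,0,0],[0,0,0]]' --grip '[1,1,1,1]'

```text
time_s: 25.25
position: [0.4462, 0.0295, 0.0359]
tcp_rot: [[0.998, 0.002, -0.064], [0.064, 0.0, 0.998], [0.002, -1.0, 0.0]]
force: [0.7, 0.1, -1.1]
opening: 0.292
```

```bash
python3 - <<'E'
from arc import *
st(); plan([((.445,.03,.0065),R(93.72))])
E
```

```text
t 25.25 tcp [0.4462 0.0295 0.0359] unit [np.float64(-0.1947), np.float64(-0.0084), np.float64(0.0359)] tip [np.float64(-0.1057), np.float64(-0.0084), np.float64(0.0403)] F [ 0.7  0.1 -1.1] M [ 0.07 -0.   -0.01] op 0.292 pitch 0.1 J [ -11.   36.  115.    0.   28. -104.]
T [-0.015, 0.367, 0.007] R [-0.0, -0.001, 0.002] rows>= 0.6
```

Request:
arm_command --translation '[[0,0.15,0],[0,0.3,0],[0,0.33,0],[0,0.345,0],[0,0.345,0]]' --rotation '[[0,0,0],[0,0,0],[0,0,0],[0,0,0],[0,0,0]]' --grip '[1,1,1,1,1]'

```text
time_s: 25.75
position: [0.4454, 0.0294, 0.0089]
tcp_rot: [[0.998, 0.003, -0.064], [0.064, 0.0, 0.998], [0.003, -1.0, -0.0]]
force: [-0.6, -0.0, -0.5]
opening: 0.289
```

```bash
python3 - <<'E'
from arc import *
st()
E
```

```text
t 25.75 tcp [0.4454 0.0294 0.0089] unit [np.float64(-0.1955), np.float64(-0.0085), np.float64(0.0089)] tip [np.float64(-0.1066), np.float64(-0.0085), np.float64(0.0135)] F [-0.6 -0.  -0.5] M [ 0.13  0.03 -0.  ] op 0.289 pitch 0.1 J [ -11.   40.  116.    0.   24. -104.]
```

Request:
arm_command --translation '[[0,0.015,0],[0,0.03,0],[0,0.03,0]]' --rotation '[[0,0,0],[0,0,0],[0,0,0]]' --grip '[1,1,1]'

```text
time_s: 26.05
position: [0.4453, 0.0293, 0.0066]
tcp_rot: [[0.998, 0.003, -0.064], [0.064, 0.0, 0.998], [0.003, -1.0, -0.0]]
force: [-0.4, -0.1, 9.3]
opening: 0.29
```

Request:
arm_command --translation '[[0,0,0],[0,0,0],[0,0,0],[0,0,0],[0,0,0]]' --rotation '[[0,0,0],[0,0,0],[0,0,0],[0,0,0],[0,0,0]]' --grip '[-0.2,-0.2,-0.2,-0.2,-0.2]'

```text
time_s: 26.55
position: [0.4442, 0.0294, 0.0054]
tcp_rot: [[0.998, -0.0, -0.064], [0.064, 0.001, 0.998], [-0.0, -1.0, 0.001]]
force: [-0.3, 0.1, -0.6]
opening: 0.582
```

Request:
arm_command --translation '[[0,-0.3,0],[0,-0.6,0],[0,-1,0],[0,-1,0]]' --rotation '[[0,0,0],[0,0,0],[0,0,0],[0,0,0]]' --grip '[-0.2,-0.2,-0.2,-0.2]'

```text
time_s: 26.95
position: [0.4464, 0.0291, 0.0882]
tcp_rot: [[0.998, 0.007, -0.064], [0.064, -0.001, 0.998], [0.007, -1.0, -0.001]]
force: [-0.1, 0.2, -0.8]
opening: 0.599
```

```bash
python3 - <<'E'
from arc import *
p,M=st()
c=eyes.capture("scene"); i=c["image"]; cv2.imwrite("pics/p.png",i)
for n in ("knife_grip","knife_tip","guard_lip","selector_grip"):
    z={"knife_grip":.01,"knife_tip":.01,"guard_lip":.2,"selector_grip":.104}[n]
    for r in models.spot_point("scene",n)[:4]:
        uv=np.array(r["point"])*[560,420]; print(n,round(r["conf"],2),uv.round(1),at_z(c,uv,z).round(3))
for th in (100,105,110): print(th,px(c,guard_pt(-.135,0,.005,np.radians(th))).round(1))
print("sel pred",uw(0,.055,.104),px(c,uw(0,.055,.104)))
# selector black handle pixels
u0=px(c,uw(0,.055,.104))[0].astype(int); g=i.max(2); m=np.zeros_like(g); x,y=u0
m[y-16:y+16,x-20:x+20]=(g[y-16:y+16,x-20:x+20]<60); q=np.argwhere(m)[:,::-1]; print(len(q), q.mean(0) if len(q) else None)
P=np.array([at_z(c,u,.105)[:2] for u in q])
if len(P)>5: w,v=np.linalg.eigh(np.cov(P.T)); d=v[:,1]; print(P.mean(0),np.degrees(np.arctan2(d[1],d[0])),4*np.sqrt(w))
E
```

```text
t 26.95 tcp [0.4464 0.0291 0.0882] unit [np.float64(-0.1946), np.float64(-0.0088), np.float64(0.0882)] tip [np.float64(-0.1056), np.float64(-0.0089), np.float64(0.0931)] F [-0.1  0.2 -0.8] M [-0.01 -0.01 -0.01] op 0.599 pitch 0.4 J [ -11.   30.  114.    0.   36. -104.]
knife_grip 0.79 [130.6 240.3] [ 0.183 -0.316  0.01 ]
knife_grip 0.69 [285.3 225.8] [0.426 0.028 0.01 ]
knife_grip 0.68 [229.5 250.3] [ 0.385 -0.136  0.01 ]
knife_tip 0.86 [316.6 247.8] [0.534 0.041 0.01 ]
knife_tip 0.78 [215.2 224.7] [ 0.294 -0.114  0.01 ]
knife_tip 0.63 [119.3 212.1] [ 0.076 -0.292  0.01 ]
knife_tip 0.61 [317.3 157.5] [0.3   0.286 0.01 ]
guard_lip 0.59 [415.6 237.3] [0.731 0.122 0.2  ]
selector_grip 0.74 [369.2 239.7] [0.639 0.104 0.104]
selector_grip 0.31 [366.4 177.2] [0.502 0.259 0.104]
100 [[412.4 236.5]]
105 [[416.5 240.3]]
110 [[420.3 244.4]]
sel pred [0.63643156 0.10538412 0.104     ] [[368.76914493 238.94155401]]
282 [367.35106383 242.75177305]
[0.64141993 0.09364817] 147.30888975444523 [0.04840584 0.05373562]
```

The knife lies on the bench (grip seen at (0.426,0.028), as placed). The guard lip at (416,237) is about 105°, and the selector is seen at (0.639,0.104) against my fit of (0.636,0.105). For the turn I'll tilt the gripper 15° about its jaw axis so the body clears the open guard.

```bash
cat >> arc.py <<'E'
G=np.array([.637,.105])
def sel(al,z,pitch=15):
    M=R(93.72-al,pitch); return np.r_[G,z]+M@[0,.009,0],M
E
python3 - <<'E'
from arc import *
F=R(93.72)
plan([((.46,.04,.155),F),((.52,.07,.205),R(93.72,5)),((.58,.095,.205),R(93.72,10)),sel(0,.205),sel(0,.15),sel(0,.115),sel(0,.102)])
E
```

```text
T [0.213, -0.881, 0.119] R [-0.001, -0.001, -0.002] rows>= 1.5 
T [0.773, -0.625, 0.326] R [0.0, 0.0, -0.083] rows>= 1.7 
T [0.766, 0.067, 0.263] R [-0.0, -0.0, -0.083] rows>= 1.3 
T [0.718, 0.237, 0.079] R [0.0, 0.0, -0.083] rows>= 1.2 
T [-0.178, 0.664, 0.0] R [0.0, 0.0, 0.0] rows>= 1.1 
T [-0.113, 0.423, 0.0] R [0.0, 0.0, 0.0] rows>= 0.7 
T [-0.042, 0.157, 0.0] R [0.0, 0.0, 0.0] rows>= 0.3
```

Request:
arm_command --translation '[[0.05,-0.44,0.05],[0.21,-0.88,0.12],[0.21,-0.88,0.12]]' --rotation '[[0,0,0],[0,0,0],[0,0,0]]' --grip '[-0.2,-0.2,-0.2]'

```text
time_s: 27.5
position: [0.4648, 0.0399, 0.1585]
tcp_rot: [[0.998, 0.009, -0.065], [0.065, -0.001, 0.998], [0.009, -1.0, -0.001]]
force: [0.8, -0.4, -1.1]
opening: 0.597
```

Request:
arm_command --translation '[[0.3,-0.4,0.16],[0.77,-0.62,0.33],[0.77,-0.62,0.33]]' --rotation '[[0,0,-0.04],[0,0,-0.083],[0,0,-0.083]]' --grip '[-0.2,-0.2,-0.2]'

```text
time_s: 27.8
position: [0.525, 0.071, 0.207]
tcp_rot: [[0.993, 0.095, -0.065], [0.065, 0.006, 0.998], [0.096, -0.995, -0.0]]
force: [-0.1, 0.4, 0.6]
opening: 0.6
```

Request:
arm_command --translation '[[0.38,0.03,0.13],[0.77,0.067,0.263],[0.77,0.067,0.263]]' --rotation '[[0,0,-0.04],[0,0,-0.083],[0,0,-0.083]]' --grip '[-0.2,-0.2,-0.2]'

```text
time_s: 28.1
position: [0.5815, 0.0957, 0.2033]
tcp_rot: [[0.983, 0.171, -0.065], [0.064, 0.012, 0.998], [0.172, -0.985, 0.001]]
force: [-0.3, -0.6, 0.5]
opening: 0.603
```

Request:
arm_command --translation '[[0.36,0.12,0.04],[0.71,0.237,0.08],[0.71,0.237,0.08],[0.71,0.237,0.08]]' --rotation '[[0,0,-0.04],[0,0,-0.083],[0,0,-0.083],[0,0,-0.083]]' --grip '[-0.2,-0.2,-0.2,-0.2]'

```text
time_s: 28.5
position: [0.6368, 0.1049, 0.1943]
tcp_rot: [[0.966, 0.251, -0.064], [0.062, 0.017, 0.998], [0.252, -0.968, 0.001]]
force: [-0.9, -0.6, -0.5]
opening: 0.597
```

```bash
python3 - <<'E'
from arc import *
st(); plan([sel(0,.15),sel(0,.115),sel(0,.102)])
E
```

```text
t 28.5 tcp [0.6368 0.1049 0.1943] unit [np.float64(0.0003), np.float64(0.0545), np.float64(0.1943)] tip [np.float64(0.0854), np.float64(0.0544), np.float64(0.2209)] F [-0.9 -0.6 -0.5] M [-0.03  0.18  0.04] op 0.597 pitch 14.6 J [ -1.  28.  92.   2.  45. -96.]
T [-0.136, 0.649, 0.001] R [-0.0, -0.001, -0.007] rows>= 1.1 
T [-0.113, 0.423, 0.0] R [0.0, 0.0, 0.0] rows>= 0.7 
T [-0.042, 0.157, 0.0] R [0.0, 0.0, 0.0] rows>= 0.3
```

Request:
arm_command --translation '[[-0.07,0.32,0],[-0.13,0.65,0],[-0.18,0.83,0],[-0.18,0.83,0]]' --rotation '[[0,0,0],[0,0,0],[0,0,0],[0,0,0]]' --grip '[-0.2,-0.2,-0.2,-0.2]'

```text
time_s: 28.9
position: [0.6385, 0.1052, 0.1256]
tcp_rot: [[0.966, 0.249, -0.064], [0.061, 0.017, 0.998], [0.249, -0.968, 0.001]]
force: [0.1, -0.0, 0.2]
opening: 0.605
```

```bash
python3 - <<'E'
from arc import *
p,M=st(); plan([sel(0,.102)])
c=eyes.capture("scene"); i=c["image"]
for P,col in ((p,(0,255,0)),(np.r_[G,.111],(0,0,255)),(uw(.025,.055,.111),(255,0,0)),(uw(-.025,.055,.111),(255,0,0))):
    u=px(c,P)[0]; print(u.round(1)); cv2.circle(i,tuple(int(round(v)) for v in u),0,col,-1)
x,y=px(c,p)[0].astype(int); cv2.imwrite("pics/q.png",cv2.resize(i[y-50:y+50,x-65:x+65],(780,600),interpolation=cv2.INTER_NEAREST))
E
```

```text
t 28.9 tcp [0.6385 0.1052 0.1256] unit [np.float64(0.0021), np.float64(0.0547), np.float64(0.1256)] tip [np.float64(0.0872), np.float64(0.0545), np.float64(0.1519)] F [ 0.1 -0.   0.2] M [ 0.05  0.19 -0.01] op 0.605 pitch 14.4 J [ -1.  34.  95.   2.  37. -96.]
T [-0.091, 0.393, -0.001] R [-0.001, -0.001, -0.009] rows>= 0.6 
[371.2 234.6]
[369.4 237.6]
[377.8 243.4]
[361.1 231.4]
```

View pics/q.png

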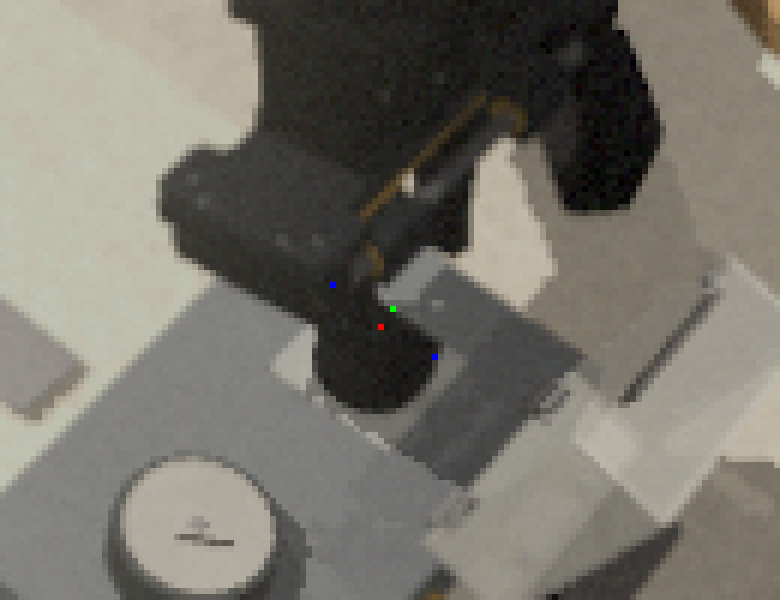

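The guard stands open behind, the fingers at (455,250) and (335,340) straddle the selector bar, and the gauge is clear. I'll descend to grip.

Request:
arm_command --translation '[[-0.04,0.13,0],[-0.07,0.26,0],[-0.09,0.34,0],[-0.09,0.39,0],[-0.09,0.39,0]]' --rotation '[[0,0,0],[0,0,0],[0,0,0],[0,0,0],[0,0,0]]' --grip '[-0.2,-0.2,-0.2,-0.2,-0.2]'

```text
time_s: 29.45
position: [0.6434, 0.1057, 0.0961]
tcp_rot: [[0.964, 0.256, -0.064], [0.062, 0.017, 0.998], [0.257, -0.966, 0.001]]
force: [-0.7, -0.3, -0.7]
opening: 0.599
```

```bash
python3 - <<'E'
from arc import *
p,M=st(); plan([sel(0,.102)])
E
```

```text
t 29.45 tcp [0.6434 0.1057 0.0961] unit [np.float64(0.007), np.float64(0.0549), np.float64(0.0961)] tip [np.float64(0.0919), np.float64(0.0548), np.float64(0.1232)] F [-0.7 -0.3 -0.7] M [ 0.01  0.18 -0.01] op 0.599 pitch 14.9 J [ -1.  36.  96.   2.  33. -97.]
T [-0.059, 0.021, -0.004] R [-0.0, -0.001, -0.002] rows>= 0.1
```

Request:
arm_command --translation '[[0,0,0],[0,0,0],[0,0,0],[0,0,0],[0,0,0]]' --rotation '[[0,0,0],[0,0,0],[0,0,0],[0,0,0],[0,0,0]]' --grip '[1,1,1,1,1]'

```text
time_s: 29.95
position: [0.6437, 0.1057, 0.0971]
tcp_rot: [[0.964, 0.258, -0.064], [0.062, 0.017, 0.998], [0.258, -0.966, 0.001]]
force: [0.8, 0.5, 0.6]
opening: 0.232
```

Request:
arm_command --translation '[[0,0,0],[0,0,0],[0,0,0]]' --rotation '[[0,0,0],[0,0,0],[0,0,0]]' --grip '[1,1,1]'

```text
time_s: 30.25
position: [0.6436, 0.1063, 0.097]
tcp_rot: [[0.964, 0.258, -0.064], [0.062, 0.018, 0.998], [0.258, -0.966, 0.001]]
force: [0.4, 3.5, 0.1]
opening: 0.151
```

```bash
python3 - <<'E'
from arc import *
p,M=st(); plan([sel(0,.102)])
E
```

```text
t 30.25 tcp [0.6436 0.1063 0.097 ] unit [np.float64(0.0072), np.float64(0.0554), np.float64(0.097)] tip [np.float64(0.0921), np.float64(0.0553), np.float64(0.1242)] F [0.4 3.5 0.1] M [0.59 0.17 0.21] op 0.151 pitch 15.0 J [ -1.  36.  96.   2.  33. -97.]
T [-0.064, 0.031, -0.01] R [-0.001, -0.001, -0.001] rows>= 0.1
```

Gripped: opening 0.151 × 87 ≈ 13 mm on the 14 mm bar. Next I plan the clockwise turn about the selector axis in 7.5° steps.

```bash
cat >> arc.py <<'E'
def turn(p0,M0,als,C=None):
    C=uw(.0005,.0557,0) if C is None else C; out=[]
    for al in als:
        Z=Ro.from_euler("z",-al,degrees=True).as_matrix(); c=np.r_[C[:2],p0[2]]; out.append((c+Z@(p0-c),Z@M0))
    return out
E
python3 - <<'E'
from arc import *
p,M=st(); w=turn(p,M,np.arange(7.5,68,7.5)); plan(w)
print(np.degrees(np.arctan2(M[1,2],M[0,2])))
E
```

```text
t 30.25 tcp [0.6436 0.1063 0.097 ] unit [np.float64(0.0072), np.float64(0.0554), np.float64(0.097)] tip [np.float64(0.0921), np.float64(0.0553), np.float64(0.1242)] F [0.4 3.5 0.1] M [0.59 0.17 0.21] op 0.151 pitch 15.0 J [ -1.  36.  96.   2.  33. -97.]
T [-0.001, -0.0, -0.011] R [-0.032, 0.121, -0.0] rows>= 0.9 
T [-0.001, -0.0, -0.011] R [-0.032, 0.121, -0.0] rows>= 0.9 
T [-0.001, -0.0, -0.011] R [-0.032, 0.121, -0.0] rows>= 0.9 
T [-0.001, -0.0, -0.011] R [-0.032, 0.121, -0.0] rows>= 0.9 
T [-0.001, -0.0, -0.011] R [-0.032, 0.121, -0.0] rows>= 0.9 
T [-0.001, -0.0, -0.011] R [-0.032, 0.121, -0.0] rows>= 0.9 
T [-0.001, -0.0, -0.011] R [-0.032, 0.121, -0.0] rows>= 0.9 
T [-0.001, -0.0, -0.011] R [-0.032, 0.121, -0.0] rows>= 0.9 
T [-0.001, -0.0, -0.011] R [-0.032, 0.121, -0.0] rows>= 0.9 
93.6883222148213
```

Request:
arm_command --translation '[[0,0,-0.005],[-0.001,0,-0.011],[-0.001,0,-0.011]]' --rotation '[[-0.016,0.06,0],[-0.032,0.121,0],[-0.032,0.121,0]]' --grip '[1,1,1]'

```text
time_s: 30.55
position: [0.6436, 0.1053, 0.097]
tcp_rot: [[0.964, 0.258, 0.066], [-0.064, -0.016, 0.998], [0.258, -0.966, 0.001]]
force: [-0.5, 2.8, 1.7]
opening: 0.152
```

```bash
python3 -c "
from arc import *
p,M=st(); print(93.69-np.degrees(np.arctan2(M[1,2],M[0,2])))"
```

```text
t 30.55 tcp [0.6436 0.1053 0.097 ] unit [np.float64(0.0071), np.float64(0.0544), np.float64(0.097)] tip [np.float64(0.0913), np.float64(0.0434), np.float64(0.1241)] F [-0.5  2.8  1.7] M [0.41 0.18 0.23] op 0.152 pitch 15.0 J [ -0.  36.  96.  -2.  33. -85.]
7.462192086837604
```

Request:
arm_command --translation '[[0,0,-0.005],[-0.001,0,-0.011],[-0.001,0,-0.011]]' --rotation '[[-0.016,0.06,0],[-0.032,0.121,0],[-0.032,0.121,0]]' --grip '[1,1,1]'

```text
time_s: 30.85
position: [0.6435, 0.1043, 0.097]
tcp_rot: [[0.948, 0.253, 0.195], [-0.189, -0.049, 0.981], [0.258, -0.966, 0.001]]
force: [-0.9, 2.3, 2.5]
opening: 0.156
```

```bash
python3 -c "
from arc import *
p,M=st(); print(93.69-np.degrees(np.arctan2(M[1,2],M[0,2])))"
```

```text
t 30.85 tcp [0.6435 0.1043 0.097 ] unit [np.float64(0.007), np.float64(0.0534), np.float64(0.097)] tip [np.float64(0.0889), np.float64(0.0315), np.float64(0.1241)] F [-0.9  2.3  2.5] M [0.42 0.19 0.07] op 0.156 pitch 14.9 J [  1.  37.  95.  -6.  34. -74.]
14.938452170055712
```

Request:
arm_command --translation '[[0,0,-0.005],[-0.001,0,-0.011],[-0.001,0,-0.011]]' --rotation '[[-0.016,0.06,0],[-0.032,0.121,0],[-0.032,0.121,0]]' --grip '[1,1,1]'

```text
time_s: 31.15
position: [0.6432, 0.1033, 0.097]
tcp_rot: [[0.915, 0.244, 0.321], [-0.31, -0.082, 0.947], [0.258, -0.966, 0.001]]
force: [-1.0, 3.0, 3.2]
opening: 0.151
```

```bash
python3 -c "
from arc import *
p,M=st(); print(93.69-np.degrees(np.arctan2(M[1,2],M[0,2])))"
```

```text
t 31.15 tcp [0.6432 0.1033 0.097 ] unit [np.float64(0.0067), np.float64(0.0525), np.float64(0.097)] tip [np.float64(0.0851), np.float64(0.0201), np.float64(0.1241)] F [-1.   3.   3.2] M [0.39 0.26 0.2 ] op 0.151 pitch 14.9 J [  2.  37.  95.  -9.  35. -63.]
22.38403660708579
```

Request:
arm_command --translation '[[0,0,-0.005],[-0.001,0,-0.011],[-0.001,0,-0.011]]' --rotation '[[-0.016,0.06,0],[-0.032,0.121,0],[-0.032,0.121,0]]' --grip '[1,1,1]'

```text
time_s: 31.45
position: [0.6429, 0.1024, 0.097]
tcp_rot: [[0.867, 0.232, 0.441], [-0.427, -0.112, 0.897], [0.257, -0.966, 0.001]]
force: [-1.2, 2.0, 3.6]
opening: 0.154
```

```bash
python3 -c "
from arc import *
p,M=st(); print(93.69-np.degrees(np.arctan2(M[1,2],M[0,2])))"
```

```text
t 31.45 tcp [0.6429 0.1024 0.097 ] unit [np.float64(0.0062), np.float64(0.0516), np.float64(0.097)] tip [np.float64(0.0798), np.float64(0.0092), np.float64(0.124)] F [-1.2  2.   3.6] M [0.38 0.26 0.1 ] op 0.154 pitch 14.9 J [  3.  37.  94. -12.  37. -52.]
29.884979972218233
```

Request:
arm_command --translation '[[0,0,-0.005],[-0.001,0,-0.011],[-0.001,0,-0.011]]' --rotation '[[-0.016,0.06,0],[-0.032,0.121,0],[-0.032,0.121,0]]' --grip '[1,1,1]'

```text
time_s: 31.75
position: [0.6424, 0.1015, 0.097]
tcp_rot: [[0.804, 0.215, 0.555], [-0.537, -0.141, 0.832], [0.257, -0.966, 0.002]]
force: [-2.1, 2.1, 4.6]
opening: 0.156
```

```bash
python3 -c "
from arc import *
p,M=st(); print(93.69-np.degrees(np.arctan2(M[1,2],M[0,2])))"
```

```text
t 31.75 tcp [0.6424 0.1015 0.097 ] unit [np.float64(0.0057), np.float64(0.0508), np.float64(0.097)] tip [np.float64(0.0731), np.float64(-0.0009), np.float64(0.124)] F [-2.1  2.1  4.6] M [ 0.29  0.34 -0.01] op 0.156 pitch 14.9 J [  3.  37.  93. -14.  39. -42.]
37.40382125669571
```

Request:
arm_command --translation '[[0,0,-0.005],[-0.001,0,-0.011],[-0.001,0,-0.011]]' --rotation '[[-0.016,0.06,0],[-0.032,0.121,0],[-0.032,0.121,0]]' --grip '[1,1,1]'

```text
time_s: 32.05
position: [0.6418, 0.1007, 0.097]
tcp_rot: [[0.727, 0.194, 0.659], [-0.637, -0.168, 0.752], [0.257, -0.966, 0.002]]
force: [-2.6, 2.0, 4.5]
opening: 0.155
```

```bash
python3 -c "
from arc import *
p,M=st(); print(93.69-np.degrees(np.arctan2(M[1,2],M[0,2])))"
```

```text
t 32.05 tcp [0.6418 0.1007 0.097 ] unit [np.float64(0.0051), np.float64(0.05), np.float64(0.097)] tip [np.float64(0.0652), np.float64(-0.01), np.float64(0.124)] F [-2.6  2.   4.5] M [0.23 0.3  0.02] op 0.155 pitch 14.9 J [  4.  38.  92. -16.  41. -33.]
44.889042174028916
```

Request:
arm_command --translation '[[0,0,-0.005],[-0.001,0,-0.011],[-0.001,0,-0.011]]' --rotation '[[-0.016,0.06,0],[-0.032,0.121,0],[-0.032,0.121,0]]' --grip '[1,1,1]'

```text
time_s: 32.35
position: [0.6411, 0.1, 0.0969]
tcp_rot: [[0.638, 0.17, 0.751], [-0.726, -0.192, 0.66], [0.256, -0.967, 0.001]]
force: [-1.9, 1.7, 5.2]
opening: 0.15
```

```bash
python3 -c "
from arc import *
p,M=st(); print(93.69-np.degrees(np.arctan2(M[1,2],M[0,2])))"
```

```text
t 32.35 tcp [0.6411 0.1    0.0969] unit [np.float64(0.0043), np.float64(0.0494), np.float64(0.0969)] tip [np.float64(0.0561), np.float64(-0.018), np.float64(0.1239)] F [-1.9  1.7  5.2] M [0.14 0.37 0.07] op 0.15 pitch 14.9 J [  5.  38.  90. -17.  43. -25.]
52.393484283586794
```

Request:
arm_command --translation '[[0,0,-0.005],[-0.001,0,-0.011],[-0.001,0,-0.011]]' --rotation '[[-0.016,0.06,0],[-0.032,0.121,0],[-0.032,0.121,0]]' --grip '[1,1,1]'

```text
time_s: 32.65
position: [0.6403, 0.0994, 0.0969]
tcp_rot: [[0.537, 0.143, 0.831], [-0.804, -0.212, 0.556], [0.256, -0.967, 0.001]]
force: [-2.4, 2.0, 5.9]
opening: 0.153
```

```bash
python3 -c "
from arc import *
p,M=st(); print(93.69-np.degrees(np.arctan2(M[1,2],M[0,2])))"
```

```text
t 32.65 tcp [0.6403 0.0994 0.0969] unit [np.float64(0.0035), np.float64(0.0487), np.float64(0.0969)] tip [np.float64(0.046), np.float64(-0.0248), np.float64(0.1239)] F [-2.4  2.   5.9] M [ 0.09  0.4  -0.07] op 0.153 pitch 14.8 J [  5.  39.  89. -18.  46. -17.]
59.935882044109874
```

Request:
arm_command --translation '[[0,0,-0.005],[-0.001,0,-0.011],[-0.001,0,-0.011]]' --rotation '[[-0.016,0.06,0],[-0.032,0.121,0],[-0.032,0.121,0]]' --grip '[1,1,1]'

```text
time_s: 32.95
position: [0.6394, 0.0989, 0.0969]
tcp_rot: [[0.428, 0.114, 0.897], [-0.867, -0.229, 0.443], [0.256, -0.967, 0.001]]
force: [-2.2, 1.6, 5.9]
opening: 0.155
```

```bash
python3 - <<'E'
from arc import *
p,M=st(); print(93.69-np.degrees(np.arctan2(M[1,2],M[0,2])))
c=eyes.capture("scene"); i=c["image"]; cv2.imwrite("pics/r.png",i)
for n in ("guard_lip","selector_grip","knife_grip"):
    for r in models.spot_point("scene",n)[:3]: print(n,round(r["conf"],2),(np.array(r["point"])*[560,420]).round(1))
for th in (100,105,110): print(th,px(c,guard_pt(-.135,0,.005,np.radians(th))).round(1))
# guard edge compare vs picture before turning
a=cv2.imread("pics/p.png"); d=cv2.absdiff(a,i).max(2)[225:300,385:440]; print("changed px in guard area",(d>30).sum())
E
```

```text
t 32.95 tcp [0.6394 0.0989 0.0969] unit [np.float64(0.0026), np.float64(0.0484), np.float64(0.0969)] tip [np.float64(0.0351), np.float64(-0.0301), np.float64(0.1238)] F [-2.2  1.6  5.9] M [0.03 0.49 0.08] op 0.155 pitch 14.8 J [  6.  40.  88. -18.  49.  -9.]
67.42120150468213
guard_lip 0.68 [416.1 243. ]
selector_grip 0.58 [371.2 238.7]
knife_grip 0.9 [284.8 224.3]
knife_grip 0.79 [229.6 252.8]
knife_grip 0.62 [131.1 237.5]
100 [[412.4 236.5]]
105 [[416.5 240.3]]
110 [[420.3 244.4]]
changed px in guard area 885
```

The tool has turned 67.4° and the guard still reads about 107°. I'll hold for a moment to confirm it's stable, then hand in.

Request:
arm_command --translation '[[0,0,0],[0,0,0],[0,0,0],[0,0,0],[0,0,0]]' --rotation '[[-0.002,0.006,0],[-0.002,0.006,0],[-0.002,0.006,0],[-0.002,0.006,0],[-0.002,0.006,0]]' --grip '[1,1,1,1,1]'

```text
time_s: 33.65
position: [0.6394, 0.0989, 0.0969]
tcp_rot: [[0.423, 0.113, 0.899], [-0.869, -0.229, 0.438], [0.256, -0.967, 0.001]]
force: [-2.4, 1.3, 5.0]
opening: 0.153
```

```bash
python3 - <<'E'
from arc import *
p,M=st(); print(93.69-np.degrees(np.arctan2(M[1,2],M[0,2])))
s=bot.read_state(); 
if s["opening"]>.12: print(bot.hand_in())
E
```

```text
t 33.65 tcp [0.6394 0.0989 0.0969] unit [np.float64(0.0026), np.float64(0.0484), np.float64(0.0969)] tip [np.float64(0.0347), np.float64(-0.0303), np.float64(0.1238)] F [-2.4  1.3  5. ] M [0.11 0.44 0.11] op 0.153 pitch 14.8 J [  6.  40.  88. -18.  49.  -9.]
67.74030377359892
the job is handed in; nothing more can be done
None
```

I pried the guard open with the filling knife and folded it back past upright. I laid the knife on the bench, then turned the selector clockwise to the third stop and kept hold of it. I handed the job in at 33.7 s with the gripper still closed on the handle.

**Last checks:**
- **Selector:** the tool had turned 67.7° since gripping, against 67.5° for the third stop. The gripper opening was steady at about 13 mm on the 14 mm bar.
- **Guard:** the camera put it at about 107° (1.87 rad), close to its stop at 1.9.
- **Knife:** the camera saw it on the bench where I put it down.
- **Forces:** about 6 N at the end.

**What went wrong or stayed uncertain:**
- **First grasp:** the fingers shut on nothing. The fingertips sat about 20 mm higher than the stated 22 mm tip extent, so I found heights by contact instead.
- **First levering:** the arm ran into a wrist singularity and pushed with about 22 N. I backed off, and the guard then opened with a straight lift at a fixed tilt.
- **Selector angle:** I inferred it from the tool's rotation and never saw the handle itself. The moment readings were too noisy to count the clicks separately.

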